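Test a meter base and build up its stack in the nest

TASK

Check the meter's yellow base on the spring tester: push its battery end squarely against the copper pad until the pad has sunk in well, then turn the base round and do the same with its chip end. Then assemble the meter in the black-cornered nest, each part right way up and lying flat and square in the pocket: the base first, on it every white spacer frame that is on the bench, and last the yellow cover with its display up. Do not knock over the adhesive bottle.

Things in the scene. Friction and masses are not known exactly. Their poses are not given: they have to be found in the camera images.
- base: the meter's base, an open yellow tub 84 x 46 x 20 mm (x, y, z), 70 g; inside, seen from above, a round bright steel button cell 30 mm across towards its +x end and a square black chip towards its -x end. Origin: centre of the underside; x along its length towards the battery end, z up. Starts flat on the bench, any yaw
- battery_end (a point): middle of the base's outer end face at the battery end (base x = +42 mm, 10 mm above the underside)
- chip_end (a point): middle of the base's outer end face at the chip end (base x = -42 mm, 10 mm above the underside)
- spacer1: white plastic rectangular frame (spacer), 84 x 46 mm outside, 6 mm thick, bars 9 mm wide round an open window, 30 g. Origin: centre of the underside, x along its length. The spacers are all alike and may go in any order; two to four of them are present
- spacer2: another spacer frame, the same as spacer1 (may be absent)
- spacer3: another spacer frame, the same as spacer1 (may be absent)
- spacer4: another spacer frame, the same as spacer1 (may be absent)
- cover: the meter's cover, a closed yellow plate 84 x 46 x 12 mm, 50 g, with a black display pane and a white button on top. Origin: centre of the underside, x along its length. Starts with the display up; it may go in either way round in yaw
- nest: assembly nest fixed to the bench: aluminium plate 150 x 120 x 8 mm with four black corner brackets, flared on top, standing 57 mm above the plate round a pocket 87 x 49 mm (x, y). The pocket's long sides are open for 63 mm in the middle, so fingers holding a part across its width pass down. Origin: centre of the plate's underside, x along the pocket. Place and yaw vary
- pocket (a point): centre of the pocket floor (8 mm above the bench), axes as the nest
- tester: spring tester fixed to the bench: grey housing 110 mm wide, 55 mm high, an upright copper pad in front of it, a foot plate 5 mm high. Origin: on the bench under the pad's face (pad out); x points from the pad into the housing, the way to push. The foot plate reaches 10 mm in front of the face; the housing begins 30 mm behind it. Place and yaw vary
- pad_face (a point): middle of the copper pad's front face, 25 mm above the bench; the pad is 56 mm wide and 30 mm high (10 to 40 mm above the bench)
- tester_pad (a joint): how far the copper pad is pushed in, m: 0 out, 0.010 fully in; a spring (about 1 N at first, 8 N fully in) pushes it back out
- adhesive: white plastic adhesive bottle, 44 mm across and 120 mm high, standing on the bench; to be left standing. Origin: centre of its underside, z up
Not all that is in view belongs to the job. What is shaped like the tester but pink is not meant.

How it is judged:
On the way, in this order (a step that is already met when the one before it is completed fails the run):
1. the base's battery end is held square against the pad with the pad pushed in 4 mm or more (value of joint tester_pad above 0.004 m and distance between battery_end and pad_face below 0.025 m and angle between the x axis of base and the x axis of tester, either way round below 0.25 rad), for 0.2 s.
2. turned round, the base's chip end is held square against the pad with the pad pushed in 4 mm or more (value of joint tester_pad above 0.004 m and distance between chip_end and pad_face below 0.025 m and angle between the x axis of base and the x axis of tester, either way round below 0.25 rad), for 0.2 s.
3. the base lies flat and square on the pocket floor (horizontal distance between base and pocket below 0.005 m and angle between base's own z axis and vertical below 0.08 rad and angle between the x axis of base and the x axis of nest, either way round below 0.1 rad and z of base in the frame of pocket between -0.003 and 0.003 m), for 0.2 s.
4. every spacer present lies flat and square in the pocket on the base (all of step 3 and horizontal distance between each of spacer1, spacer2, spacer3, spacer4 and pocket below 0.005 m and angle between each of spacer1, spacer2, spacer3, spacer4's own z axis and vertical below 0.08 rad and angle between the x axis of each of spacer1, spacer2, spacer3, spacer4 and the x axis of nest, either way round below 0.1 rad and z of spacer1 in the frame of pocket between 0.017 and 0.041 m and z of spacer2 in the frame of pocket between 0.017 and 0.041 m and z of spacer3 in the frame of pocket between 0.017 and 0.041 m and z of spacer4 in the frame of pocket between 0.017 and 0.041 m), for 0.2 s.
5. the cover lies flat and square on the spacers (all of step 4 and horizontal distance between cover and pocket below 0.005 m and angle between cover's own z axis and vertical below 0.08 rad and angle between the x axis of cover and the x axis of nest, either way round below 0.1 rad and z of cover in the frame of pocket between 0.029 and 0.047 m and z of cover in the frame of spacer1 above 0.004 m and z of cover in the frame of spacer2 above 0.004 m and z of cover in the frame of spacer3 above 0.004 m and z of cover in the frame of spacer4 above 0.004 m), for 0.2 s.
At the end, for the whole second after the job is handed in: base on the pocket floor (within 3 mm), every present spacer on it and the cover on top of all spacers, each within 5 mm of the pocket's centre, tilted less than 0.08 rad, turned less than 0.1 rad from the nest (either way round), right way up, at rest (all of step 5 and linear speed of each of base, cover, spacer1, spacer2, spacer3, spacer4 below 0.02 m/s); the robot touches nothing.
It fails at once if the adhesive bottle is knocked over (angle between adhesive's own z axis and vertical above 0.6 rad).
Of spacer1, spacer2, spacer3, spacer4 only 2 to 4 are there at a start; the rules pass over those that are not, and their reading is None.
At some moment in a run one of spacer1, spacer2, spacer3, spacer4, cover may be knocked a few centimetres aside while the robot is not near it.
It also fails if it takes over 210 s, if anything falls off the work surface, if the arm or the gripper's body presses on something with over 40 N, if the wrist force passes 120 N, or if a joint passes its speed limit or range.

ROBOT

A 7-joint arm with a two-finger parallel gripper is mounted at the origin on the work surface. World frame = base frame: x ahead of the robot, y to its left, z up, the work surface at z = 0. Lengths are in m, angles in rad, forces in N, time in s.
With the tool pointing down it reaches from about 0.425 to 0.925 m from the base axis. Payload 6.8 kg.
Tool frame: the origin (TCP) lies between the finger pads; the fingertips stand r.tcp_to_tips ahead of it and the grasp point (between the pads) is the TCP (r.tcp_to_tips is the distance from the TCP to the fingertips, in m); z points along the fingers, y is the line along which they close (so a half turn about z gives the same grasp; the last joint's range is limited). The gripper opens to 85 mm and grips with 20 to 120 N. Pads are 22 mm wide; open, the fingers measure 114 mm over their backs; the gripper's body (76 mm by 85 mm) begins 54 mm behind the grasp point. The pads swing forward as they close: fully open they stand 13 mm farther back than shut.
Start: joints at [-1.245, 0.477, 0.022, 1.555, -0.011, 1.109, -0.083], TCP at [0.284, 0.612, 0.25] pointing down, gripper open.
Joint ranges: [-2.96, 2.96], [-0.34, 2.1], [-1.41, 1.46], [0.24, 2.44], [-1.37, 4.51], [0.17, 1.92], [-2.96, 2.96]. Speed limits (rad/s): [2.39, 2.39, 3.14, 3.14, 3.14, 3.14, 3.14].

INTERFACE

Orientations are given as a rotation vector (axis times angle).
In Python, from bench import r gives the robot as it stands.
- The arm moves only by the tool servo_tool, never from a script. Its argument "commands" is a list of rows, each a list of 2 entries, a list of its own where there are three numbers: the shift along the tool's x, y, z normalised to -1 to 1, where 1 is 250 mm, then the turn, a rotation vector about the tool's x, y, z normalised to -1 to 1, where 1 is 90 degrees. In form: [[[dx, dy, dz], [ax, ay, az]], ...]. A call has 1 to 20 rows; each row is the pose to reach, as a shift and turn from the pose commanded when the call began, along the tool's axes at that moment; what a row does not reach only later rows make up. A row lasts 1/10 s, in which the tool goes at most 50 mm and 8.59 degrees, less where a joint would pass 70% of its speed; a pose out of reach is approached as far as the arm can. A call with a number of a shift or a turn outside -1 to 1 is refused whole. A call with a gripper value outside its range is refused whole. "claw" is the closure, from 0 (fully open) to 1 (shut), set as the call begins (left out, the last holds). The fingers move at their own pace and stop on an object; "squeeze" is the grip in N (left out, the last holds). Time passes only in rows, so rows that repeat a pose let the fingers close. It gives the time, the measured TCP pose, the force, the opening and the grip force at its end, in the units of the state.
- r.get_obs(): the state, without advancing time (a new reading comes with each control period).
- r.grab_frame(name): name is "scene" or "top"; returns (picture, depth): 384x512x3 uint8, red, green, blue; 384x512 float32, m along the optical axis (not along the pixel's ray), 0 where there is no reading.
- r.camera_model(name): a dict with "fx", "fy", "cx", "cy" (pixels), "k1" (the pictures are not rectified: a ray, as slopes to the right and down, at radius r is drawn at 1 + k1 r^2 times it, then the intrinsics apply), "extrinsics" (4x4, takes a point from camera to world coordinates). Camera axes: x right, y down, z forward; pixel columns grow to the right and rows downward; lengths in m; the calibration is good to about 2 mm. A picture is of the moment at which its call begins. camera_model takes no time and is no camera call.
- r.hand_in(): hands the job in; it is judged then, once.
Trained networks look in the newest picture that a camera, given by its name, has taken for a name from the list of things; names that differ only in an ending like _2 or _b are one class to them, and where a whole thing is asked for, a point or a joint stands for the part that bears it (a point fixed in the world has none). Each returns a list of dicts, best first, with "confidence" (0 to 1); they miss things now and then, are a little off and sometimes report something else, mostly with a low value. They report only what shows in the picture. A call takes as long as a camera call. They do not tell look-alikes from the thing itself.
- r.boxes_of(camera, target): "uv" ([column, row] in pixels, amid what is visible of it).
- r.mark_of(camera, target): "uv" ([column, row] in pixels: a listed point, or the origin of a listed thing).
The state is a dict: "clock": time; "joints": joint angles; "qvel": joint speeds; "tau": joint torques, N m; "tcp_pos": TCP position; "orientation": TCP orientation; "contact_force": force on the tool from outside, world axes, zero at the start; "moment": the same for the moment, N m; "grip_width": finger opening in m; "gripper_force": force on a finger pad.
Only numpy, scipy, OpenCV 4.12 (cv2) and the standard library are available. Lean on these libraries where they do the work, as an engineer would, in place of code of your own. Each camera call takes 0.05 s, during which the arm holds its last target. There are 200 camera calls.

## Working session

There is one attempt and no reset: what is moved stays moved. The work goes in short steps, Python scripts to look and compute and a tool call to move; the robot and the scene stay as the last step left them, time stands still between calls to the robot, and variables do not carry over. Pictures are saved under pics/ and viewed, at most 14 in all, crops included, and the job is handed in when it is done.

Besides the shell and the picture viewer there is one more tool, called after "Request:" in YAML: its name, and indented under it one key for each argument. servo_tool: Moves the arm, as the interface text tells. Scaled input: -1 to 1 covers 250 mm each way for a shift and 90 degrees each way for a turn. Its arguments: {"type":"object","properties":{"commands":{"type":"array"},"claw":{"type":"number"},"squeeze":{"type":"number"}},"required":["commands"]}

```bash
mkdir -p pics; ls
python3 - <<'E'
from bench import r
import cv2, numpy as np
for n in("top","scene"):
    p,d=r.grab_frame(n); np.savez(f"{n}0.npz",p=p,d=d); cv2.imwrite(f"pics/{n}0.png",cv2.resize(p[:,:,::-1],(800,600)))
    print(r.camera_model(n))
print(r.get_obs(), r.tcp_to_tips)
E
```

```text
pics
{'fx': 492.51485831572694, 'fy': 492.51485831572694, 'cx': 259.2776535725344, 'cy': 191.99895394325935, 'k1': -0.04153844932869003, 'extrinsics': array([[-0.0080172 , -0.99316488,  0.11644415,  0.2926432 ],
       [-0.9999656 ,  0.00771513, -0.00304458, -0.01897055],
       [ 0.00212538, -0.11646455, -0.99319257,  1.29012114],
       [ 0.        ,  0.        ,  0.        ,  1.        ]])}
{'fx': 359.1786942598884, 'fy': 359.1786942598884, 'cx': 252.4772046175893, 'cy': 192.34173882115283, 'k1': -0.1152642341276459, 'extrinsics': array([[-0.84132068,  0.40797511, -0.35459247,  0.70173738],
       [ 0.54052848,  0.63851944, -0.54783381,  0.41245142],
       [ 0.00291163, -0.65257124, -0.75772178,  0.67887683],
       [ 0.        ,  0.        ,  0.        ,  1.        ]])}
{'clock': 0.1, 'joints': array([-1.24508038,  0.47769924,  0.02235538,  1.55633389, -0.01152332,
        1.10929208, -0.08308723]), 'qvel': array([-4.58773800e-04, -2.30667871e-03,  7.58137875e-04, -2.91254209e-03,
       -3.42375598e-05,  2.18553179e-03, -2.95942063e-03]), 'tau': array([ 4.23426289e-03, -5.97762966e+01,  1.61320265e+00, -2.81955510e+01,
        1.27931644e-02,  5.06142183e-03,  1.08805764e-07]), 'tcp_pos': array([0.28352874, 0.61202396, 0.24944325]), 'orientation': array([-6.76035041e-01, -3.06773977e+00,  2.49026978e-03]), 'contact_force': array([-0.2116553 , -0.69062703,  0.9476182 ]), 'moment': array([-0.0070589 , -0.02279941,  0.03078661]), 'gripper_force': 0.0, 'grip_width': 0.0854262351044256} 0.019
```

View pics/top0.png

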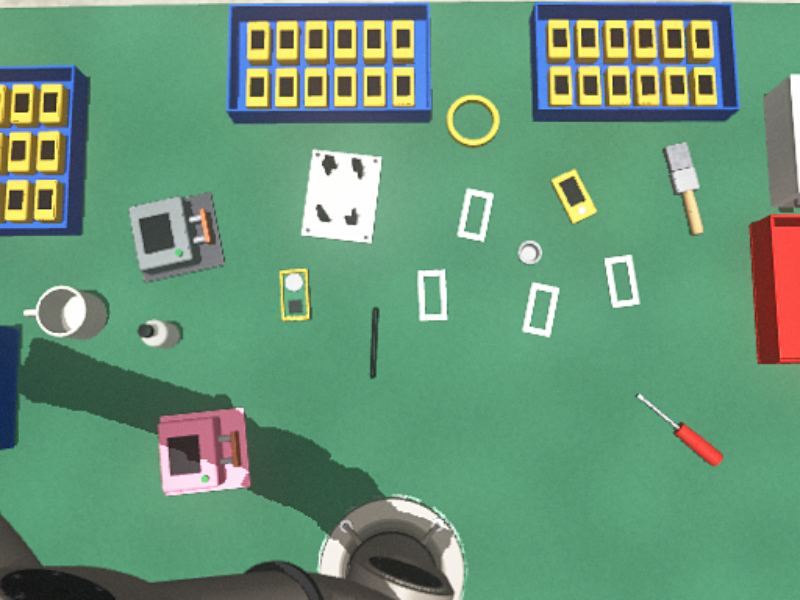

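View pics/scene0.png

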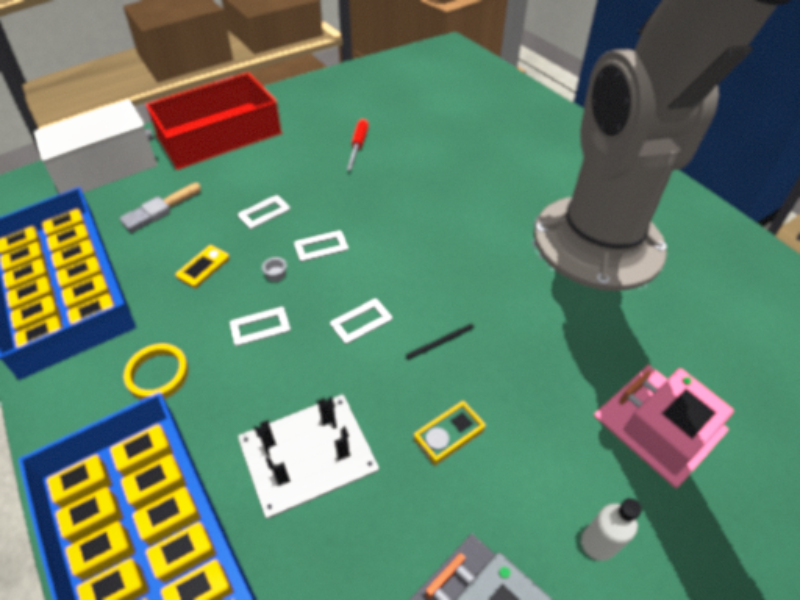

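```bash
cat > h.py <<'E'
import numpy as np, cv2
from scipy.spatial.transform import Rotation as R
from bench import r
def ray(cam,uv,z):
    m=r.camera_model(cam); uv=np.atleast_2d(np.array(uv,float))
    K=np.array([[m["fx"],0,m["cx"]],[0,m["fy"],m["cy"]],[0,0,1]])
    n=cv2.undistortPoints(uv[:,None],K,np.array([m["k1"],0,0,0,0.]))[:,0]
    E=m["extrinsics"]; d=np.c_[n,np.ones(len(n))]@E[:3,:3].T; o=E[:3,3]
    return (o+d*((z-o[2])/d[:,2])[:,None])[:,:2]
def rect(cam,mask,near,z,filled=True):
    """outer contour nearest pixel near -> centre, long-axis yaw, size (m) at height z"""
    cs,_=cv2.findContours(mask.astype(np.uint8),cv2.RETR_EXTERNAL,cv2.CHAIN_APPROX_NONE)
    cs=[c for c in cs if cv2.contourArea(c)>40]
    c=min(cs,key=lambda c:np.hypot(*(c[:,0].mean(0)-near)))
    h=cv2.convexHull(c)
    m=np.zeros(mask.shape,np.uint8); cv2.fillPoly(m,[h],1)
    v,u=np.nonzero(m); P=ray(cam,np.c_[u,v],z)
    mu=P.mean(0); w,V=np.linalg.eigh(np.cov((P-mu).T)); a=V[:,1]
    yaw=np.arctan2(a[1],a[0])
    return mu,np.degrees(yaw)%180,np.sqrt(12*w[::-1])
def masks(p):
    hsv=cv2.cvtColor(p,cv2.COLOR_RGB2HSV); H,S,V=cv2.split(hsv)
    return dict(white=(S<60)&(V>185), yellow=(H>20)&(H<34)&(S>120)&(V>130), copper=(H<16)&(S>120)&(V>120))
def go(pos=None,yaw=None):
    """print the move to TCP world pos with tool y at yaw deg (nearest half turn shown), tool straight down"""
    o=r.get_obs(); Rc=R.from_rotvec(o["orientation"]); M=Rc.as_matrix()
    s=M.T@(np.array(pos)-o["tcp_pos"])/0.25
    cur=np.degrees(np.arctan2(M[1,1],M[0,1]))
    if yaw is None: yaw=cur
    d=(yaw-cur+90)%180-90; yaw=cur+d
    y=np.radians(yaw); Y=np.array([np.cos(y),np.sin(y),0]); Z=np.array([0,0,-1.]); T=np.c_[np.cross(Y,Z),Y,Z]
    t=R.from_matrix(M.T@T).as_rotvec()/(np.pi/2)
    print("pos",o["tcp_pos"].round(4),"yawY %.1f"%cur,"t %.1f"%o["clock"],"j7 %.2f"%o["joints"][6],"| shift",s.round(4),"turn",t.round(3),"grip %.4f"%o["grip_width"])
E
python3 - <<'E'
from h import *
d=np.load("top0.npz"); p=d["p"]; D=d["d"]; k=masks(p); s=1/1.5625
def q(n,m,uv,z): 
    c,y,sz=rect("top",k[m],np.array(uv)*s,z); print(n,c.round(4),"yaw %.1f"%y,sz.round(4))
for i,uv in enumerate([(475,215),(432,295),(541,309),(622,281)]): q(f"sp{i+1}","white",uv,.006)
q("cover","yellow",(573,195),.012); q("base","yellow",(294,294),.02); q("nest","white",(342,196),.008); q("cell","white",(293,282),.004)
q("pad","copper",(207,225),.04)
for n in ["pocket","pad_face","tester","nest","base","battery_end","adhesive","cover"]:
    l=r.mark_of("top",n); print(n,[(np.round(np.array(x["uv"])/s),round(x["confidence"],2),ray("top",x["uv"],{"pocket":.008,"pad_face":.025,"battery_end":.01}.get(n,0))[0].round(4)) for x in l[:3]])
c=p[110:200,70:280][:,:,::-1]; cv2.imwrite("pics/c1.png",cv2.resize(c,None,fx=3.8,fy=3.8,interpolation=cv2.INTER_CUBIC))
E
```

```text
sp1 [ 0.5896 -0.1424] yaw 167.3 [0.0879 0.0504]
sp2 [ 0.4519 -0.0676] yaw 1.6 [0.0873 0.0498]
sp3 [ 0.4266 -0.2495] yaw 167.3 [0.088  0.0502]
sp4 [ 0.4734 -0.389 ] yaw 6.8 [0.0875 0.05  ]
cover [ 0.6191 -0.311 ] yaw 24.1 [0.0856 0.0482]
base [0.4532 0.1622] yaw 2.9 [0.0848 0.0478]
nest [0.6236 0.0854] yaw 172.3 [0.1544 0.1234]
cell [0.476 0.166] yaw 48.8 [0.0283 0.0266]
pad [0.5662 0.3089] yaw 12.3 [0.0551 0.0109]
pocket [(array([344., 199.]), 0.78, array([0.6179, 0.0801]))]
pad_face [(array([291., 297.]), 0.55, array([0.4469, 0.1658])), (array([210., 225.]), 0.53, array([0.5708, 0.3034])), (array([621., 277.]), 0.28, array([ 0.477 , -0.3833]))]
tester [(array([241., 451.]), 0.76, array([0.1943, 0.2511])), (array([211., 229.]), 0.73, array([0.5687, 0.3088]))]
nest [(array([209., 225.]), 0.67, array([0.575 , 0.3122])), (array([349., 194.]), 0.63, array([0.6278, 0.0716]))]
base [(array([298., 295.]), 0.58, array([0.453 , 0.1586]))]
battery_end [(array([291., 279.]), 0.85, array([0.4799, 0.1683]))]
adhesive [(array([172., 335.]), 0.76, array([0.3873, 0.3694]))]
cover [(array([580., 199.]), 0.84, array([ 0.6164, -0.3246]))]
```

View pics/c1.png

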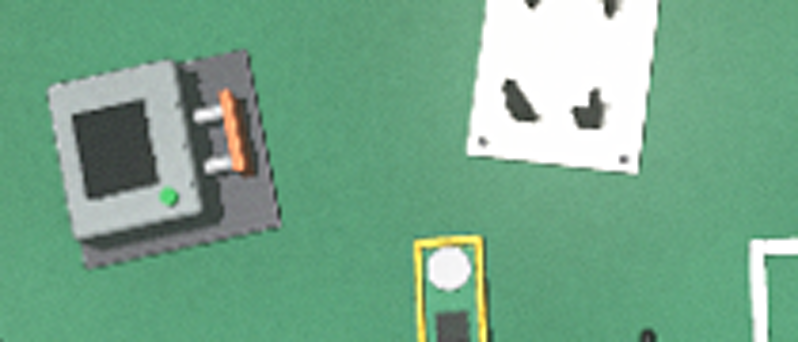

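The base is at (294,294), with its cell towards +x. Candidates:
- **Tester:** the grey one at (180,236) is meant, not the pink one at (205,450).
- **Cover:** the lone one at (573,195), not the meters in the blue trays at (330,65), (630,60) and (30,150).
- **Spacers:** four, at (475,215), (432,295), (541,309) and (622,281). The yellow ring and the steel ring are not parts.

The crop confirms the grey tester, its copper pad facing right, and the base.

Run:
```python
from h import *
p=np.load("scene0.npz")["p"]; k=masks(p); s=1/1.5625
def q(n,m,uv,z): 
    c,y,sz=rect("scene",k[m],np.array(uv)*s,z); print(n,c.round(4),"yaw %.1f"%y,sz.round(4))
for n,uv in dict(sp1=(260,325),sp2=(361,319),sp3=(320,244),sp4=(264,210)).items(): q(n,"white",uv,.006)
q("cover","yellow",(202,265),.012); q("base","yellow",(450,432),.02); q("nest","white",(310,455),.008)
go([.454,.162,.15],92.9)
```

```text
sp1 [ 0.5892 -0.1449] yaw 167.8 [0.088  0.0538]
sp2 [ 0.4519 -0.07  ] yaw 2.1 [0.0883 0.0522]
sp3 [ 0.4262 -0.2519] yaw 168.8 [0.0884 0.0559]
sp4 [ 0.4735 -0.3911] yaw 9.4 [0.0886 0.0565]
cover [ 0.6204 -0.3107] yaw 26.6 [0.0889 0.0534]
base [0.4544 0.1617] yaw 4.0 [0.0873 0.0508]
nest [0.6249 0.0846] yaw 172.3 [0.1533 0.1236]
pos [0.2837 0.6125 0.2503] yawY 65.1 t 0.5 j7 -0.08 | shift [-1.3755 -1.3487  0.4011] turn [-0.    -0.    -0.308] grip 0.0856
```

Request:
servo_tool:
  commands:
    - [[-0.69,-0.67,0],[0,0,-0.308]]
    - [[-0.69,-0.67,0],[0,0,-0.308]]
    - [[-0.69,-0.67,0],[0,0,-0.308]]
    - [[-0.69,-0.67,0],[0,0,-0.308]]
    - [[-0.69,-0.67,0],[0,0,-0.308]]
    - [[-0.69,-0.67,0],[0,0,-0.308]]
    - [[-0.69,-0.67,0],[0,0,-0.308]]
    - [[-0.69,-0.67,0],[0,0,-0.308]]
  claw: 0
  squeeze: 60

```text
clock: 1.3
tcp_pos: [0.3692, 0.3894, 0.2505]
orientation: [0.081, -3.141, -0.002]
contact_force: [-1.5, -0.0, -1.0]
grip_width: 0.0851
gripper_force: 0.0
```

```bash
python3 -c "
from h import *
go([.454,.162,.10],92.9)"
```

```text
pos [0.3692 0.3894 0.2505] yawY 93.0 t 1.3 j7 0.69 | shift [-0.2918 -0.9265  0.6012] turn [0.001 0.    0.001] grip 0.0851
```

Request:
servo_tool:
  commands:
    - [[-0.292,-0.926,0],[0,0,0]]
    - [[-0.292,-0.926,0],[0,0,0]]
    - [[-0.292,-0.926,0],[0,0,0]]
    - [[-0.292,-0.926,0.2],[0,0,0]]
    - [[-0.292,-0.926,0.4],[0,0,0]]
    - [[-0.292,-0.926,0.6],[0,0,0]]
    - [[-0.292,-0.926,0.6],[0,0,0]]
    - [[-0.292,-0.926,0.6],[0,0,0]]
    - [[-0.292,-0.926,0.6],[0,0,0]]

```text
clock: 2.2
tcp_pos: [0.4543, 0.162, 0.1005]
orientation: [0.081, -3.14, -0.0]
contact_force: [0.3, -0.4, 0.4]
grip_width: 0.0859
gripper_force: 0.0
```

```bash
python3 -c "
from h import *
go([.454,.162,.021],93.2)"
```

```text
pos [0.4543 0.162  0.1005] yawY 93.0 t 2.2 j7 1.21 | shift [1.000e-03 2.000e-04 3.181e-01] turn [ 0.    -0.001 -0.003] grip 0.0859
```

Request:
servo_tool:
  commands:
    - [[0,0,0.15],[0,0,0]]
    - [[0,0,0.25],[0,0,0]]
    - [[0,0,0.3],[0,0,0]]
    - [[0,0,0.318],[0,0,0]]
    - [[0,0,0.318],[0,0,0]]

```text
clock: 2.7
tcp_pos: [0.455, 0.1614, 0.0217]
orientation: [-0.08, 3.139, 0.001]
contact_force: [0.3, 0.0, 0.6]
grip_width: 0.0857
gripper_force: 0.0
```

Request:
servo_tool:
  commands:
    - [[0,0,0],[0,0,0]]
    - [[0,0,0],[0,0,0]]
    - [[0,0,0],[0,0,0]]
    - [[0,0,0],[0,0,0]]
    - [[0,0,0],[0,0,0]]
    - [[0,0,0],[0,0,0]]
    - [[0,0,0],[0,0,0]]
  claw: 1

```text
clock: 3.4
tcp_pos: [0.4549, 0.1607, 0.0219]
orientation: [-0.078, 3.139, 0.001]
contact_force: [-2.2, -0.7, 9.3]
grip_width: 0.0442
gripper_force: 61.0
```

```bash
python3 -c "
from h import *
go([.590,.208,.12],93)
print(r.get_obs()['contact_force'])"
```

```text
pos [0.4549 0.1607 0.0219] yawY 92.9 t 3.4 j7 1.23 | shift [-0.5497  0.1623 -0.3915] turn [ 0.     0.001 -0.002] grip 0.0442
[-2.18858572 -0.66565858  9.31632652]
```

Request:
servo_tool:
  commands:
    - [[0,0,-0.1],[0,0,0]]
    - [[0,0,-0.3],[0,0,-0.05]]
    - [[-0.15,0.04,-0.4],[0,0,-0.15]]
    - [[-0.3,0.08,-0.4],[0,0,-0.24]]
    - [[-0.45,0.12,-0.4],[0,0,-0.33]]
    - [[-0.55,0.16,-0.4],[0,0,-0.42]]
    - [[-0.55,0.16,-0.4],[0,0,-0.51]]
    - [[-0.55,0.16,-0.4],[0,0,-0.6]]
    - [[-0.55,0.16,-0.4],[0,0,-0.69]]
    - [[-0.55,0.16,-0.4],[0,0,-0.78]]
    - [[-0.55,0.16,-0.4],[0,0,-0.87]]
    - [[-0.55,0.16,-0.4],[0,0,-0.96]]
    - [[-0.55,0.16,-0.4],[0,0,-1]]
    - [[-0.55,0.16,-0.4],[0,0,-1]]
    - [[-0.55,0.16,-0.4],[0,0,-1]]

```text
clock: 4.9
tcp_pos: [0.5896, 0.207, 0.1209]
orientation: [2.274, -2.168, 0.0]
contact_force: [-0.9, 0.6, -0.4]
grip_width: 0.0449
gripper_force: 62.1
```

Run:
```python
from h import *
go([.590,.208,.037],189.5)
o=r.get_obs(); print(o['contact_force'],o['joints'])
p,d=r.grab_frame("top"); c=p[90:200,60:280][:,:,::-1]; cv2.imwrite("pics/c2.png",cv2.resize(c,None,fx=3.6,fy=3.6))
```

```text
pos [0.5896 0.207  0.1209] yawY -177.3 t 4.9 j7 2.59 | shift [-0.0041 -0.0018  0.3356] turn [ 0.    -0.    -0.075] grip 0.0449
[-0.90780095  0.61637645 -0.41365307] [-0.23655017  0.55306399 -0.27145671  1.77231555  0.19008627  0.84188179
  2.59270655]
```

View pics/c2.png

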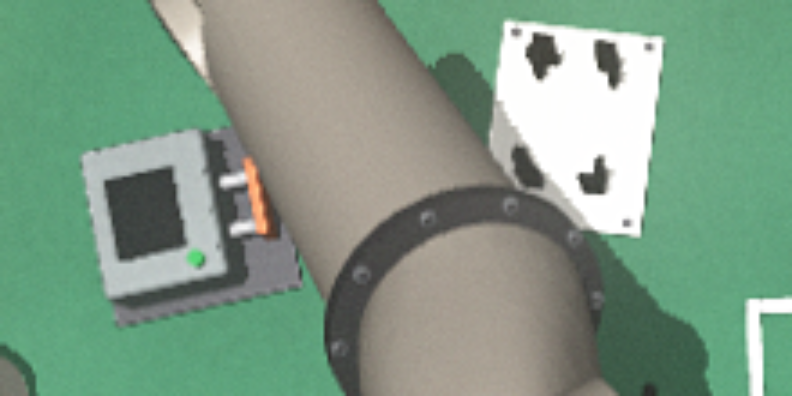

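Request:
servo_tool:
  commands:
    - [[0,0,0.1],[0,0,-0.06]]
    - [[0,0,0.2],[0,0,-0.107]]
    - [[0,0,0.3],[0,0,-0.107]]
    - [[0,0,0.335],[0,0,-0.107]]
    - [[0,0,0.335],[0,0,-0.107]]
    - [[0,0,0.335],[0,0,-0.107]]

```text
clock: 5.55
tcp_pos: [0.5902, 0.2077, 0.038]
orientation: [-2.449, 1.966, -0.001]
contact_force: [-0.0, 0.1, -0.5]
grip_width: 0.0445
gripper_force: 62.1
```

Request:
servo_tool:
  commands:
    - [[-0.06,0,0],[0,0,0]]
    - [[-0.12,0,0],[0,0,0]]
    - [[-0.16,0,0],[0,0,0]]
    - [[-0.19,0,0],[0,0,0]]
    - [[-0.2,0,0],[0,0,0]]
    - [[-0.2,0,0],[0,0,0]]

```text
clock: 6.15
tcp_pos: [0.5786, 0.2567, 0.037]
orientation: [2.451, -1.965, -0.0]
contact_force: [0.9, -0.5, -1.6]
grip_width: 0.0446
gripper_force: 62.1
```

Run:
```python
from h import *
F=np.array([.569,.306]); n=np.array([-.213,.977])
go([*(F-.042*n),.037],192.3)
o=r.get_obs(); print(o['contact_force'])
```

```text
pos [0.5786 0.2567 0.037 ] yawY -167.5 t 6.2 j7 2.62 | shift [-0.033  -0.0047  0.0001] turn [0.    0.    0.003] grip 0.0446
[ 0.87528003 -0.51157725 -1.57376116]
```

Creep in 12 mm.

Request:
servo_tool:
  commands:
    - [[-0.016,0,0],[0,0,0]]
    - [[-0.032,0,0],[0,0,0]]
    - [[-0.048,0,0],[0,0,0]]
    - [[-0.048,0,0],[0,0,0]]

```text
clock: 6.55
tcp_pos: [0.5763, 0.2676, 0.037]
orientation: [2.45, -1.966, 0.001]
contact_force: [0.4, -2.4, -1.5]
grip_width: 0.0445
gripper_force: 62.1
```

Request:
servo_tool:
  commands:
    - [[-0.01,0,0],[0,0,0]]
    - [[-0.02,0,0],[0,0,0]]
    - [[-0.02,0,0],[0,0,0]]
    - [[-0.02,0,0],[0,0,0]]

```text
clock: 6.95
tcp_pos: [0.5755, 0.2715, 0.037]
orientation: [2.448, -1.967, 0.001]
contact_force: [0.9, -5.4, -0.3]
grip_width: 0.0445
gripper_force: 62.2
```

Request:
servo_tool:
  commands:
    - [[-0.01,0,0],[0,0,0]]
    - [[-0.01,0,0],[0,0,0]]
    - [[-0.01,0,0],[0,0,0]]
    - [[-0.01,0,0],[0,0,0]]

```text
clock: 7.35
tcp_pos: [0.5751, 0.2733, 0.037]
orientation: [2.447, -1.967, 0.002]
contact_force: [1.0, -6.5, 1.4]
grip_width: 0.0449
gripper_force: 62.3
```

Run:
```python
from h import *
p,d=r.grab_frame("scene"); q,_=r.grab_frame("top")
cv2.imwrite("pics/c3.png",np.hstack([cv2.resize(p[250:384,200:384][:,:,::-1],(400,300)),cv2.resize(q[90:200,60:210][:,:,::-1],(400,300))]))
```

```text
(no output)
```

View pics/c3.png

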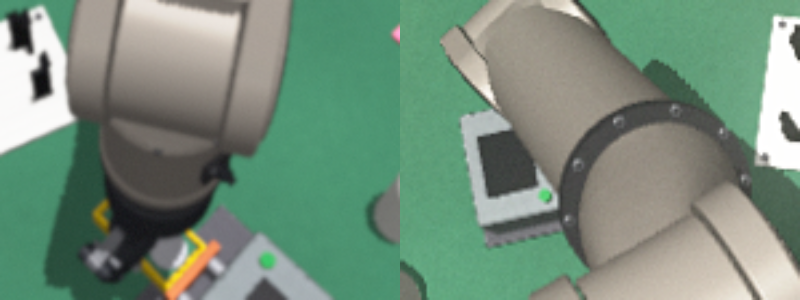

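The crop shows the base's battery end flush and square against the copper pad. The next step is to back off and turn it round.

Request:
servo_tool:
  commands:
    - [[0.05,0,0],[0,0,0]]
    - [[0.12,0,0],[0,0,0]]
    - [[0.2,0,-0.05],[0,0,0]]
    - [[0.26,0,-0.15],[0,0,0.09]]
    - [[0.26,0,-0.25],[0,0,0.18]]
    - [[0.26,0,-0.25],[0,0,0.27]]
    - [[0.26,0,-0.25],[0,0,0.36]]
    - [[0.26,0,-0.25],[0,0,0.45]]
    - [[0.26,0,-0.25],[0,0,0.54]]
    - [[0.26,0,-0.25],[0,0,0.63]]
    - [[0.26,0,-0.25],[0,0,0.72]]
    - [[0.26,0,-0.25],[0,0,0.81]]
    - [[0.26,0,-0.25],[0,0,0.9]]
    - [[0.26,0,-0.25],[0,0,1]]
    - [[0.26,0,-0.25],[0,0,1]]
    - [[0.26,0,-0.25],[0,0,1]]

```text
clock: 9.05
tcp_pos: [0.5886, 0.2115, 0.0995]
orientation: [-0.348, 3.122, 0.0]
contact_force: [0.3, -0.8, -0.7]
grip_width: 0.0449
gripper_force: 62.1
```

Request:
servo_tool:
  commands:
    - [[0,0,0],[0,0,0.09]]
    - [[0,0,0],[0,0,0.18]]
    - [[0,0,0],[0,0,0.27]]
    - [[0,0,0],[0,0,0.36]]
    - [[0,0,0],[0,0,0.45]]
    - [[0,0,0],[0,0,0.54]]
    - [[0,0,0],[0,0,0.63]]
    - [[0,0,0],[0,0,0.72]]
    - [[0,0,0.05],[0,0,0.81]]
    - [[0,0,0.1],[0,0,0.9]]
    - [[0,0,0.2],[0,0,1]]
    - [[0,0,0.25],[0,0,1]]
    - [[0,0,0.25],[0,0,1]]
    - [[0,0,0.25],[0,0,1]]

```text
clock: 10.45
tcp_pos: [0.5889, 0.2115, 0.0373]
orientation: [-1.962, -2.453, -0.0]
contact_force: [0.5, -0.2, 0.2]
grip_width: 0.0446
gripper_force: 62.1
```

Run:
```python
from h import *
go([.5751,.2733,.037],12.3)
o=r.get_obs(); print(o['contact_force'])
```

```text
pos [0.5889 0.2115 0.0373] yawY 12.7 t 10.4 j7 0.16 | shift [0.2533 0.0005 0.0013] turn [-0.    -0.     0.004] grip 0.0446
[ 0.5174505  -0.19441824  0.16288275]
```

Request:
servo_tool:
  commands:
    - [[0.06,0,0],[0,0,0]]
    - [[0.12,0,0],[0,0,0]]
    - [[0.17,0,0],[0,0,0]]
    - [[0.2,0,0],[0,0,0]]
    - [[0.215,0,0],[0,0,0]]
    - [[0.23,0,0],[0,0,0]]
    - [[0.235,0,0],[0,0,0]]
    - [[0.235,0,0],[0,0,0]]

```text
clock: 11.25
tcp_pos: [0.5764, 0.2668, 0.0372]
orientation: [1.968, 2.447, -0.002]
contact_force: [0.1, -5.7, 2.3]
grip_width: 0.0445
gripper_force: 62.5
```

Request:
servo_tool:
  commands:
    - [[0.006,0,0],[0,0,0]]
    - [[0.006,0,0],[0,0,0]]
    - [[0.006,0,0],[0,0,0]]
    - [[0.006,0,0],[0,0,0]]

```text
clock: 11.65
tcp_pos: [0.5763, 0.2675, 0.0372]
orientation: [1.969, 2.446, -0.003]
contact_force: [-0.0, -6.2, 3.4]
grip_width: 0.0445
gripper_force: 62.5
```

Run:
```python
from h import *
p,d=r.grab_frame("scene")
cv2.imwrite("pics/c4.png",cv2.resize(p[250:384,200:384][:,:,::-1],(500,364)))
```

```text
(no output)
```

View pics/c4.png

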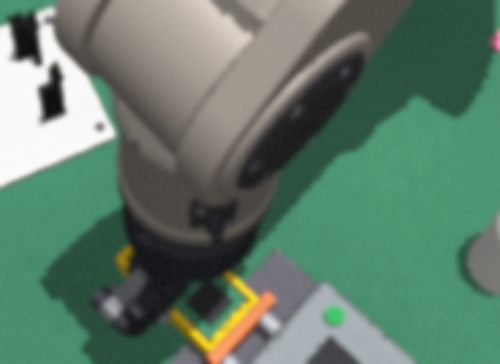

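Request:
servo_tool:
  commands:
    - [[-0.05,0,0],[0,0,0]]
    - [[-0.12,0,0],[0,0,0]]
    - [[-0.2,0,-0.1],[0,0,0]]
    - [[-0.26,0,-0.25],[0,0,-0.08]]
    - [[-0.26,0,-0.4],[0,0,-0.16]]
    - [[-0.26,0,-0.4],[0,0,-0.24]]
    - [[-0.26,0,-0.4],[0,0,-0.32]]
    - [[-0.26,0,-0.4],[0,0,-0.4]]
    - [[-0.26,0,-0.4],[0,0,-0.48]]
    - [[-0.26,0,-0.4],[0,0,-0.56]]
    - [[-0.26,0,-0.4],[0,0,-0.64]]
    - [[-0.26,0,-0.4],[0,0,-0.72]]
    - [[-0.26,0,-0.4],[0,0,-0.773]]
    - [[-0.26,0,-0.4],[0,0,-0.773]]

```text
clock: 13.1
tcp_pos: [0.5897, 0.2059, 0.137]
orientation: [-0.218, -3.134, -0.001]
contact_force: [1.0, -0.5, 0.1]
grip_width: 0.0443
gripper_force: 62.1
```

Run:
```python
from h import *
go([.6262,.0847,.13],82.3)
```

```text
pos [0.5897 0.2059 0.137 ] yawY 82.0 t 13.1 j7 1.12 | shift [-0.2117 -0.4598  0.0276] turn [ 0.    -0.    -0.003] grip 0.0443
```

Request:
servo_tool:
  commands:
    - [[-0.07,-0.15,0],[0,0,-0.003]]
    - [[-0.14,-0.3,0],[0,0,-0.003]]
    - [[-0.19,-0.4,0.02],[0,0,-0.003]]
    - [[-0.212,-0.46,0.028],[0,0,-0.003]]
    - [[-0.212,-0.46,0.028],[0,0,-0.003]]
    - [[-0.212,-0.46,0.028],[0,0,-0.003]]

```text
clock: 13.7
tcp_pos: [0.6258, 0.0873, 0.1299]
orientation: [-0.21, -3.134, -0.002]
contact_force: [-0.6, 1.3, -0.1]
grip_width: 0.0445
gripper_force: 62.1
```

Run:
```python
from h import *
go([.6262,.0847,.13],82.3)
p,d=r.grab_frame("scene"); q,_=r.grab_frame("top"); np.savez("s5.npz",p=p,q=q)
cv2.imwrite("pics/c5.png",np.hstack([cv2.resize(p[210:334,130:270][:,:,::-1],(420,372)),cv2.resize(q[80:180,170:270][:,:,::-1],(372,372))]))
```

```text
pos [0.6258 0.0873 0.1299] yawY 82.3 t 13.7 j7 1.33 | shift [-0.0028 -0.0102 -0.0004] turn [ 0.001 -0.001  0.   ] grip 0.0445
```

View pics/c5.png

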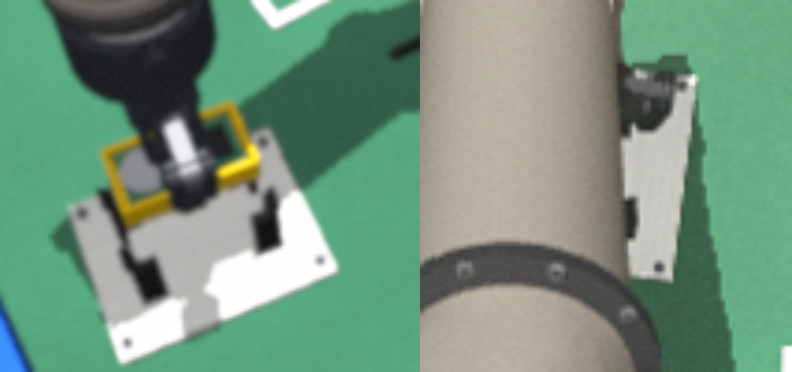

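Run:
```python
from h import *
p=np.load("s5.npz")["p"]; m=masks(p)["yellow"].copy(); m2=np.zeros_like(m); m2[238:290,160:224]=m[238:290,160:224]
v,u=np.nonzero(m2); h=cv2.convexHull(np.c_[u,v].astype(np.int32)); f=np.zeros(m.shape,np.uint8); cv2.fillPoly(f,[h],1)
c,y,s=rect("scene",f,h[:,0].mean(0),.128); print(c,y,s)
t=r.get_obs()["tcp_pos"]; a=np.radians(-7.7); print("along",(c-t[:2])@[np.cos(a),np.sin(a)],"across",(c-t[:2])@[-np.sin(a),np.cos(a)])
```

```text
[0.62424019 0.09342519] 171.7442606289805 [0.08379894 0.05577758]
along -0.0022321402656186244 across 0.004610955922498865
```

Request:
servo_tool:
  commands:
    - [[-0.003,-0.01,0],[0,0,0]]
    - [[-0.003,-0.01,0.05],[0,0,0]]
    - [[-0.003,-0.01,0.12],[0,0,0]]
    - [[-0.003,-0.01,0.18],[0,0,0]]
    - [[-0.003,-0.01,0.22],[0,0,0]]
    - [[-0.003,-0.01,0.25],[0,0,0]]
    - [[-0.003,-0.01,0.28],[0,0,0]]
    - [[-0.003,-0.01,0.28],[0,0,0]]

```text
clock: 14.6
tcp_pos: [0.6258, 0.0824, 0.0585]
orientation: [-0.21, -3.132, 0.002]
contact_force: [-0.5, -3.2, -3.3]
grip_width: 0.0446
gripper_force: 62.4
```

Run:
```python
from h import *
go([.6264,.0847,.0305],82.3)
```

```text
pos [0.6258 0.0824 0.0585] yawY 82.3 t 14.6 j7 1.36 | shift [-0.0016  0.0096  0.112 ] turn [-0.001 -0.001  0.   ] grip 0.0446
```

Request:
servo_tool:
  commands:
    - [[-0.001,0.009,0],[0,0,0]]
    - [[-0.001,0.009,0.03],[0,0,0]]
    - [[-0.001,0.009,0.06],[0,0,0]]
    - [[-0.001,0.009,0.09],[0,0,0]]
    - [[-0.001,0.009,0.105],[0,0,0]]
    - [[-0.001,0.009,0.112],[0,0,0]]
    - [[-0.001,0.009,0.112],[0,0,0]]
    - [[-0.001,0.009,0.112],[0,0,0]]

```text
clock: 15.4
tcp_pos: [0.627, 0.0824, 0.0322]
orientation: [-0.212, -3.134, 0.005]
contact_force: [-0.8, -8.1, 0.6]
grip_width: 0.0446
gripper_force: 62.8
```

Request:
servo_tool:
  commands:
    - [[0,-0.01,0],[0,0,0]]
    - [[0,-0.014,0],[0,0,0]]
    - [[0,-0.014,0.004],[0,0,0]]
    - [[0,-0.014,0.008],[0,0,0]]
    - [[0,-0.014,0.008],[0,0,0]]
    - [[0,-0.014,0.008],[0,0,0]]

```text
clock: 16.0
tcp_pos: [0.6269, 0.0822, 0.0309]
orientation: [0.209, 3.134, 0.001]
contact_force: [-3.6, -2.2, 7.7]
grip_width: 0.0447
gripper_force: 63.7
```

Request:
servo_tool:
  commands:
    - [[0,0,0],[0,0,0]]
    - [[0,0,0],[0,0,0]]
    - [[0,0,0],[0,0,0]]
    - [[0,0,0],[0,0,0]]
    - [[0,0,-0.05],[0,0,0]]
    - [[0,0,-0.15],[0,0,0]]
    - [[0,0,-0.3],[0,0,0]]
    - [[0,0,-0.5],[0,0,0]]
    - [[0,0,-0.6],[0,0,0]]
    - [[0,0,-0.6],[0,0,0]]
  claw: 0

```text
clock: 17.0
tcp_pos: [0.6297, 0.0822, 0.1858]
orientation: [0.21, 3.126, 0.005]
contact_force: [-0.1, 0.1, -0.4]
grip_width: 0.0852
gripper_force: 0.0
```

Run:
```python
from h import *
go([.589,-.1437,.18],77.6)
```

```text
pos [0.6297 0.0822 0.1858] yawY 82.3 t 17.0 j7 1.33 | shift [ 0.0405 -0.9173  0.0198] turn [0.002 0.005 0.052] grip 0.0852
```

Request:
servo_tool:
  commands:
    - [[0.008,-0.18,0],[0,0,0.05]]
    - [[0.016,-0.36,0],[0,0,0.05]]
    - [[0.024,-0.54,0],[0,0,0.05]]
    - [[0.032,-0.72,0],[0,0,0.05]]
    - [[0.04,-0.87,0],[0,0,0.05]]
    - [[0.04,-0.917,0.1],[0.002,0.005,0.052]]
    - [[0.04,-0.917,0.2],[0.002,0.005,0.052]]
    - [[0.04,-0.917,0.3],[0.002,0.005,0.052]]
    - [[0.04,-0.917,0.3],[0.002,0.005,0.052]]
    - [[0.04,-0.917,0.3],[0.002,0.005,0.052]]

```text
clock: 18.0
tcp_pos: [0.586, -0.1439, 0.1051]
orientation: [-0.337, -3.114, 0.004]
contact_force: [-0.7, 0.2, -0.2]
grip_width: 0.0852
gripper_force: 0.0
```

Run:
```python
from h import *
go([.589,-.1437,.0225],77.6)
p,d=r.grab_frame("scene"); q,_=r.grab_frame("top"); np.savez("s6.npz",p=p,q=q)
k=masks(q)
for n,m,uv,z,cam,im in [("base","yellow",(219,122),.028,"top",q),("base","yellow",(198,290),.028,"scene",p),("nest","white",(219,125),.008,"top",q),("nest","white",(198,291),.008,"scene",p),
  ("sp2","white",(276,189),.006,"top",q),("sp3","white",(346,198),.006,"top",q),("sp4","white",(398,180),.006,"top",q),("cover","yellow",(367,125),.012,"top",q)]:
    c,y,s=rect(cam,masks(im)[m],np.array(uv),z); print(n,c.round(4),round(y,1),s.round(4))
cv2.imwrite("pics/c6.png",np.hstack([cv2.resize(p[240:340,145:255][:,:,::-1],(440,400)),cv2.resize(q[85:165,180:260][:,:,::-1],(400,400))[:,:360]]))
```

```text
pos [ 0.586  -0.1439  0.1051] yawY 77.7 t 18.0 j7 1.67 | shift [-0.0145  0.0043  0.3302] turn [-0.002 -0.006  0.001] grip 0.0852
base [0.6274 0.0855] 172.3 [0.08   0.0489]
base [0.6262 0.1067] 172.0 [0.0616 0.0122]
nest [0.6238 0.0855] 173.1 [0.1547 0.1237]
nest [0.625  0.0846] 172.1 [0.1539 0.1246]
sp2 [ 0.4266 -0.2495] 167.3 [0.088  0.0502]
sp3 [ 0.4266 -0.2495] 167.3 [0.088  0.0502]
sp4 [ 0.4735 -0.3892] 6.9 [0.0874 0.0505]
cover [ 0.6193 -0.311 ] 23.7 [0.0859 0.0483]
```

View pics/c6.png

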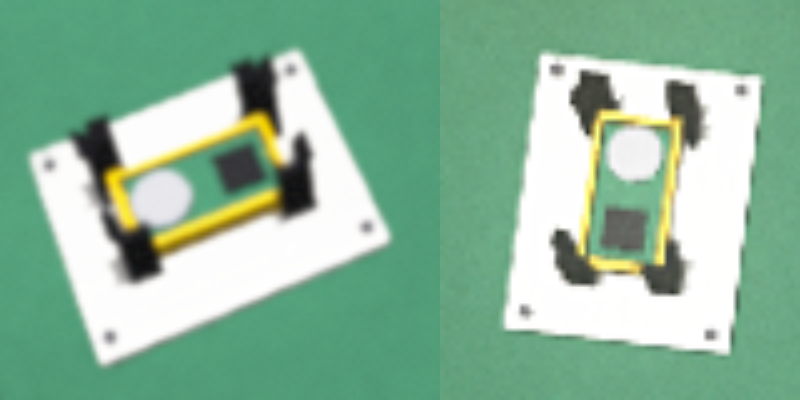

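Request:
servo_tool:
  commands:
    - [[-0.015,0.004,0.1],[-0.002,-0.006,0]]
    - [[-0.015,0.004,0.2],[-0.002,-0.006,0]]
    - [[-0.015,0.004,0.28],[-0.002,-0.006,0]]
    - [[-0.015,0.004,0.315],[-0.002,-0.006,0]]
    - [[-0.015,0.004,0.33],[-0.002,-0.006,0]]
    - [[-0.015,0.004,0.33],[-0.002,-0.006,0]]
    - [[-0.015,0.004,0.33],[-0.002,-0.006,0]]

```text
clock: 18.8
tcp_pos: [0.5904, -0.1441, 0.0237]
orientation: [0.337, 3.12, -0.001]
contact_force: [0.3, 0.1, -0.0]
grip_width: 0.0855
gripper_force: 0.0
```

Request:
servo_tool:
  commands:
    - [[0,0,0],[0,0,0]]
    - [[0,0,0],[0,0,0]]
    - [[0,0,0],[0,0,0]]
    - [[0,0,0],[0,0,0]]
    - [[0,0,0],[0,0,0]]
    - [[0,0,0],[0,0,0]]
  claw: 1
  squeeze: 40

```text
clock: 19.4
tcp_pos: [0.5932, -0.1406, 0.025]
orientation: [0.334, 3.116, 0.006]
contact_force: [2.1, 8.9, 13.0]
grip_width: 0.0002
gripper_force: 7.1
```

Run:
```python
from h import *
go([.6245,.0825,.16],82.3)
```

```text
pos [ 0.5932 -0.1406  0.025 ] yawY 77.8 t 19.4 j7 1.70 | shift [ 0.0627  0.9011 -0.5364] turn [ 0.003  0.005 -0.05 ] grip 0.0002
```

The fingers closed above the thin frame, because the pads sit further back when part open. I'll lift, open and look again.

Request:
servo_tool:
  commands:
    - [[0,0,-0.05],[0,0,0]]
    - [[0,0,-0.15],[0,0,0]]
    - [[0,0,-0.3],[0,0,0]]
    - [[0,0,-0.4],[0,0,0]]
    - [[0,0,-0.4],[0,0,0]]

```text
clock: 19.9
tcp_pos: [0.5915, -0.1451, 0.1267]
orientation: [0.338, 3.115, -0.002]
contact_force: [0.4, -1.1, 0.0]
grip_width: 0.0
gripper_force: 0.0
```

Request:
servo_tool:
  commands:
    - [[0,0.5,0],[0,0,0]]
    - [[0,0.5,0],[0,0,0]]
    - [[0,0.5,0],[0,0,0]]
    - [[0,0.5,0],[0,0,0]]
    - [[0,0.5,0],[0,0,0]]
  claw: 0

```text
clock: 20.4
tcp_pos: [0.6154, -0.0218, 0.1218]
orientation: [0.336, 3.123, -0.002]
contact_force: [-0.4, -0.9, -0.5]
grip_width: 0.0721
gripper_force: 0.0
```

```bash
cat >> h.py <<'E'
def parts(cam="scene",seeds=((.589,-.145),(.452,-.07),(.4265,-.2515),(.4735,-.391))):
    p,d=r.grab_frame(cam); k=masks(p)
    cs,_=cv2.findContours((k["white"]|k["yellow"]).astype(np.uint8),cv2.RETR_EXTERNAL,cv2.CHAIN_APPROX_NONE)
    for c in cs:
        if cv2.contourArea(cv2.convexHull(c))<250: continue
        f=np.zeros(k["white"].shape,np.uint8); cv2.fillPoly(f,[cv2.convexHull(c)],1)
        yel=(k["yellow"]&(f>0)).sum()>(k["white"]&(f>0)).sum()
        mu,y,s=rect(cam,f,c[:,0].mean(0),.012 if yel else .006)
        if .07<s[0]<.1 and .04<s[1]<.065: print(cam,"cover" if yel else "spacer",mu.round(4),"yaw %.1f"%y,s.round(4),"uv",c[:,0].mean(0).round())
    return p
E
python3 - <<'E'
from h import *
go([.589,-.144,.10],77.6)
p=parts("scene"); q=parts("top")
cv2.imwrite("pics/c7.png",np.hstack([cv2.resize(p[100:240,100:300][:,:,::-1],(500,350)),cv2.resize(q[100:220,240:420][:,:,::-1],(500,333)[:2])[:350,:300] if 0 else cv2.resize(q[90:220,260:420][:,:,::-1],(300,350))]))
E
```

```text
pos [ 0.6154 -0.0218  0.1218] yawY 77.7 t 20.4 j7 1.46 | shift [-0.0008 -0.5     0.0878] turn [-0.001  0.     0.001] grip 0.0721
scene spacer [0.5127 0.3474] yaw 145.1 [0.0751 0.0421] uv [322. 374.]
scene cover [0.8112 0.1175] yaw 178.8 [0.0725 0.0454] uv [113. 352.]
scene cover [0.8981 0.0662] yaw 178.8 [0.0732 0.0464] uv [ 61. 351.]
scene cover [0.8113 0.0665] yaw 0.1 [0.0713 0.0487] uv [104. 329.]
scene spacer [ 0.4522 -0.0719] yaw 2.5 [0.0844 0.0498] uv [230. 204.]
scene spacer [ 0.4264 -0.2513] yaw 167.9 [0.0886 0.0585] uv [205. 157.]
top spacer [ 0.4267 -0.2495] yaw 167.4 [0.089  0.0516] uv [346. 198.]
top spacer [ 0.4732 -0.3889] yaw 7.1 [0.0879 0.0516] uv [398. 180.]
top spacer [ 0.589  -0.1474] yaw 166.7 [0.0879 0.052 ] uv [306. 137.]
top cover [0.621  0.5933] yaw 3.8 [0.0701 0.0424] uv [ 29. 128.]
top cover [0.6204 0.6438] yaw 0.5 [0.0717 0.0437] uv [ 10. 128.]
top cover [ 0.6187 -0.3107] yaw 23.7 [0.0864 0.0492] uv [367. 125.]
top spacer [ 0.6707 -0.5035] yaw 12.3 [0.0846 0.0421] uv [436. 107.]
top cover [0.7072 0.593 ] yaw 1.5 [0.0705 0.0424] uv [30. 97.]
top cover [0.706
[... 216 characters left out ...]
0.0429] uv [165.  56.]
top cover [0.8168 0.1811] yaw 0.8 [0.0726 0.0401] uv [183.  55.]
top cover [ 0.8158 -0.4978] yaw 179.7 [0.072  0.0417] uv [432.  55.]
top cover [ 0.8159 -0.4472] yaw 177.4 [0.0732 0.0405] uv [414.  55.]
top cover [ 0.8166 -0.3967] yaw 178.3 [0.0718 0.0418] uv [395.  54.]
top cover [ 0.8165 -0.2954] yaw 179.3 [0.0719 0.0418] uv [358.  54.]
top cover [0.8984 0.1806] yaw 1.2 [0.0754 0.0417] uv [184.  28.]
top cover [0.8998 0.2313] yaw 2.5 [0.0765 0.0403] uv [165.  27.]
top cover [ 0.902  -0.5484] yaw 178.3 [0.0708 0.0426] uv [449.  25.]
top cover [ 0.8992 -0.4465] yaw 174.6 [0.0757 0.0427] uv [412.  26.]
top cover [ 0.8989 -0.3958] yaw 174.9 [0.0767 0.0404] uv [393.  26.]
```

View pics/c7.png

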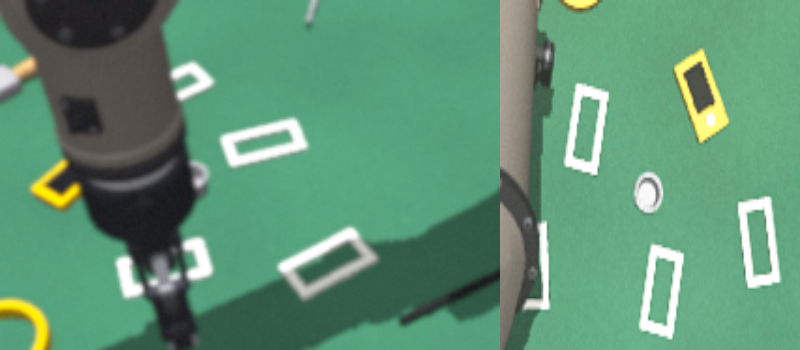

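Request:
servo_tool:
  commands:
    - [[0,-0.17,0],[0,0,0.008]]
    - [[0,-0.34,0],[0,0,0.008]]
    - [[0,-0.48,0],[0,0,0.008]]
    - [[0,-0.518,0.05],[0,0,0.008]]
    - [[0,-0.518,0.15],[0,0,0.008]]
    - [[0,-0.518,0.27],[0,0,0.008]]
    - [[0,-0.518,0.27],[0,0,0.008]]
    - [[0,-0.518,0.27],[0,0,0.008]]

```text
clock: 21.3
tcp_pos: [0.5878, -0.149, 0.0548]
orientation: [0.359, 3.121, -0.001]
contact_force: [-0.3, -0.2, 0.5]
grip_width: 0.0854
gripper_force: 0.0
```

Run:
```python
from h import *
go([.589,-.1487,.0165],77)
```

```text
pos [ 0.5878 -0.149   0.0548] yawY 76.9 t 21.3 j7 1.69 | shift [-0.0043  0.0023  0.1533] turn [-0.     0.    -0.002] grip 0.0854
```

Request:
servo_tool:
  commands:
    - [[-0.004,0.002,0.08],[0,0,0]]
    - [[-0.004,0.002,0.13],[0,0,0]]
    - [[-0.004,0.002,0.153],[0,0,0]]
    - [[-0.004,0.002,0.153],[0,0,0]]
    - [[-0.004,0.002,0.153],[0,0,0]]

```text
clock: 21.8
tcp_pos: [0.59, -0.1482, 0.0174]
orientation: [0.357, 3.119, -0.001]
contact_force: [-0.1, 0.1, -0.2]
grip_width: 0.0852
gripper_force: 0.0
```

Request:
servo_tool:
  commands:
    - [[0,0,0],[0,0,0]]
    - [[0,0,0],[0,0,0]]
    - [[0,0,0],[0,0,0]]
    - [[0,0,0],[0,0,0]]
    - [[0,0,0],[0,0,0]]
    - [[0,0,0],[0,0,0]]
  claw: 1

```text
clock: 22.4
tcp_pos: [0.5899, -0.1481, 0.0175]
orientation: [0.357, 3.119, -0.001]
contact_force: [-1.5, 0.1, 5.0]
grip_width: 0.0444
gripper_force: 40.7
```

Run:
```python
from h import *
go([.6245,.0825,.14],82.3)
```

```text
pos [ 0.5899 -0.1481  0.0175] yawY 76.9 t 22.4 j7 1.70 | shift [ 0.0728  0.9298 -0.4902] turn [-0.     0.002 -0.06 ] grip 0.0444
```

Request:
servo_tool:
  commands:
    - [[0,0,-0.1],[0,0,0]]
    - [[0,0,-0.25],[0,0,0]]
    - [[0,0,-0.4],[0,0,0]]
    - [[0.01,0.15,-0.49],[0,0,-0.02]]
    - [[0.03,0.33,-0.49],[0,0,-0.04]]
    - [[0.05,0.52,-0.49],[0,0,-0.06]]
    - [[0.06,0.7,-0.49],[0,0,-0.06]]
    - [[0.07,0.85,-0.49],[0,0,-0.06]]
    - [[0.07,0.93,-0.49],[0,0.002,-0.06]]
    - [[0.07,0.93,-0.49],[0,0.002,-0.06]]
    - [[0.07,0.93,-0.49],[0,0.002,-0.06]]
    - [[0.07,0.93,-0.49],[0,0.002,-0.06]]
    - [[0.07,0.93,-0.49],[0,0.002,-0.06]]

```text
clock: 23.7
tcp_pos: [0.6249, 0.0799, 0.1392]
orientation: [-0.215, -3.133, 0.002]
contact_force: [-0.2, -0.6, -0.3]
grip_width: 0.0444
gripper_force: 41.2
```

Run:
```python
from h import *
go([.6252,.0825,.0465],82.3)
```

```text
pos [0.6249 0.0799 0.1392] yawY 82.1 t 23.7 j7 1.35 | shift [-0.0005  0.0111  0.3709] turn [-0.001 -0.001 -0.002] grip 0.0444
```

Request:
servo_tool:
  commands:
    - [[0,0.009,0],[0,0,-0.002]]
    - [[0,0.009,0.08],[0,0,-0.002]]
    - [[0,0.009,0.16],[0,0,-0.002]]
    - [[0,0.009,0.22],[0,0,-0.002]]
    - [[0,0.009,0.27],[0,0,-0.002]]
    - [[0,0.009,0.31],[0,0,-0.002]]
    - [[0,0.009,0.34],[0,0,-0.002]]
    - [[0,0.009,0.355],[0,0,-0.002]]
    - [[0,0.009,0.355],[0,0,-0.002]]
    - [[0,0.009,0.355],[0,0,-0.002]]

```text
clock: 24.7
tcp_pos: [0.6248, 0.0834, 0.05]
orientation: [-0.206, -3.133, 0.003]
contact_force: [0.0, -5.1, -1.9]
grip_width: 0.0437
gripper_force: 42.0
```

Request:
servo_tool:
  commands:
    - [[0,-0.008,0],[0,0,0]]
    - [[0,-0.008,0.006],[0,0,0]]
    - [[0,-0.008,0.012],[0,0,0]]
    - [[0,-0.008,0.018],[0,0,0]]
    - [[0,-0.008,0.022],[0,0,0]]
    - [[0,-0.008,0.022],[0,0,0]]

```text
clock: 25.3
tcp_pos: [0.6251, 0.0831, 0.0455]
orientation: [-0.205, -3.134, -0.001]
contact_force: [-1.0, -2.5, 4.9]
grip_width: 0.0436
gripper_force: 43.0
```

Request:
servo_tool:
  commands:
    - [[0,0,0],[0,0,0]]
    - [[0,0,0],[0,0,0]]
    - [[0,0,0],[0,0,0]]
    - [[0,0,0],[0,0,0]]
    - [[0,0,-0.05],[0,0,0]]
    - [[0,0,-0.15],[0,0,0]]
    - [[0,0,-0.3],[0,0,0]]
    - [[0,0,-0.4],[0,0,0]]
    - [[0,0,-0.4],[0,0,0]]
  claw: 0

```text
clock: 26.2
tcp_pos: [0.6278, 0.083, 0.1501]
orientation: [0.205, 3.129, 0.004]
contact_force: [-0.1, 0.5, 1.3]
grip_width: 0.0853
gripper_force: 0.0
```

Run:
```python
from h import *
go([.452,-.0695,.14],91.9)
```

```text
pos [0.6278 0.083  0.1501] yawY 82.5 t 26.2 j7 1.35 | shift [ 0.6178 -0.6968  0.0346] turn [ 0.001  0.004 -0.105] grip 0.0853
```

Request:
servo_tool:
  commands:
    - [[0.12,-0.14,0],[0,0,-0.03]]
    - [[0.25,-0.28,0],[0,0,-0.06]]
    - [[0.37,-0.42,0],[0,0,-0.105]]
    - [[0.5,-0.56,0],[0,0,-0.105]]
    - [[0.6,-0.68,0.1],[0,0.004,-0.105]]
    - [[0.618,-0.697,0.25],[0,0.004,-0.105]]
    - [[0.618,-0.697,0.37],[0,0.004,-0.105]]
    - [[0.618,-0.697,0.37],[0,0.004,-0.105]]
    - [[0.618,-0.697,0.37],[0,0.004,-0.105]]
    - [[0.618,-0.697,0.37],[0,0.004,-0.105]]

```text
clock: 27.2
tcp_pos: [0.4502, -0.0698, 0.054]
orientation: [0.054, -3.136, -0.001]
contact_force: [-0.0, -0.4, 0.6]
grip_width: 0.0854
gripper_force: 0.0
```

Run:
```python
from h import *
q=parts("top"); p,_=r.grab_frame("scene")
go([.452,-.0695,.0167],91.9)
for n,uv,z in [("sp",(198,290),.034)]:
    m=masks(p)["yellow"]
cv2.imwrite("pics/c8.png",np.hstack([cv2.resize(p[240:340,145:255][:,:,::-1],(440,400)),cv2.resize(q[85:165,180:260][:,:,::-1],(400,400))[:,:360]]))
```

```text
top spacer [ 0.4267 -0.2495] yaw 167.4 [0.089  0.0516] uv [346. 198.]
top spacer [ 0.4732 -0.3889] yaw 7.3 [0.0878 0.0515] uv [398. 180.]
top cover [0.6209 0.6432] yaw 2.2 [0.0721 0.0421] uv [ 10. 128.]
top cover [ 0.6186 -0.3106] yaw 24.1 [0.0861 0.0491] uv [367. 125.]
top spacer [ 0.6704 -0.5033] yaw 13.1 [0.0843 0.0417] uv [436. 107.]
top cover [0.7072 0.593 ] yaw 1.3 [0.0705 0.0423] uv [30. 97.]
top cover [0.7924 0.6448] yaw 2.7 [0.0729 0.0425] uv [13. 67.]
top cover [0.794  0.5935] yaw 179.9 [0.0707 0.0441] uv [32. 66.]
top cover [ 0.8159 -0.4978] yaw 179.4 [0.0718 0.0417] uv [432.  55.]
top cover [ 0.8161 -0.4473] yaw 178.3 [0.0727 0.0403] uv [414.  55.]
top cover [ 0.8167 -0.3968] yaw 178.6 [0.0718 0.0416] uv [396.  54.]
top cover [ 0.8166 -0.2954] yaw 179.3 [0.0716 0.0416] uv [358.  54.]
top cover [0.9012 0.2314] yaw 2.5 [0.0735 0.0405] uv [165.  26.]
top cover [ 0.9017 -0.5493] yaw 176.9 [0.0715 0.0407] uv [449.  25.]
top cover [ 0.9009 -0.3965] yaw 179.1 [0.0728 0.04  ] uv [394.  25.]
top cover [ 0.9016 -0.2946] yaw 179.3 [0.0712 0.0401] uv [357.  25.]
pos [ 0.4503 -0.0697  0.0541] yawY 92.0 t 27.3 j7 1.80 | shift [-0.0077  0.0004  0.1494] turn [ 0.    -0.003  0.001] grip 0.0854
```

View pics/c8.png

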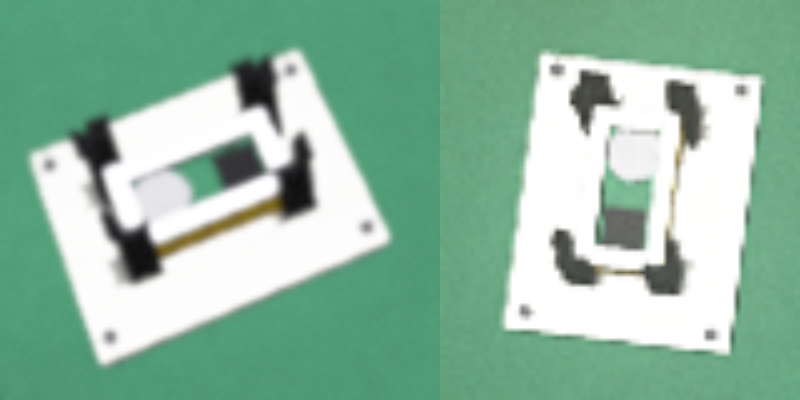

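Spacer 1 lies flat on the base in the nest, centred near (200,175) in the scene crop. Next I'll grip spacer 2.

Request:
servo_tool:
  commands:
    - [[-0.007,0,0.08],[0,-0.003,0]]
    - [[-0.007,0,0.13],[0,-0.003,0]]
    - [[-0.007,0,0.15],[0,-0.003,0]]
    - [[-0.007,0,0.15],[0,-0.003,0]]
    - [[-0.007,0,0.15],[0,-0.003,0]]

```text
clock: 27.8
tcp_pos: [0.4506, -0.0699, 0.0154]
orientation: [0.054, -3.138, -0.001]
contact_force: [-0.1, 0.6, 0.4]
grip_width: 0.0856
gripper_force: 0.0
```

Request:
servo_tool:
  commands:
    - [[0,0,0],[0,0,0]]
    - [[0,0,0],[0,0,0]]
    - [[0,0,0],[0,0,0]]
    - [[0,0,0],[0,0,0]]
    - [[0,0,0],[0,0,0]]
    - [[0,0,0],[0,0,0]]
  claw: 1

```text
clock: 28.4
tcp_pos: [0.452, -0.0699, 0.0169]
orientation: [-0.053, 3.141, 0.001]
contact_force: [-2.9, 0.7, 21.7]
grip_width: 0.0449
gripper_force: 48.8
```

Run:
```python
from h import *
x=r.get_obs()["tcp_pos"][0]-.452
go([.6245+x,.0825,.14],82.3)
```

```text
pos [ 0.452  -0.0699  0.0169] yawY 91.9 t 28.4 j7 1.82 | shift [-0.7102  0.5865 -0.4915] turn [0.001 0.    0.107] grip 0.0449
```

Request:
servo_tool:
  commands:
    - [[0,0,-0.1],[0,0,0]]
    - [[0,0,-0.25],[0,0,0]]
    - [[0,0,-0.4],[0,0,0]]
    - [[-0.14,0.12,-0.49],[0,0,0.03]]
    - [[-0.28,0.24,-0.49],[0,0,0.06]]
    - [[-0.42,0.35,-0.49],[0,0,0.107]]
    - [[-0.56,0.47,-0.49],[0,0,0.107]]
    - [[-0.68,0.56,-0.49],[0,0,0.107]]
    - [[-0.71,0.586,-0.49],[0,0,0.107]]
    - [[-0.71,0.586,-0.49],[0,0,0.107]]
    - [[-0.71,0.586,-0.49],[0,0,0.107]]
    - [[-0.71,0.586,-0.49],[0,0,0.107]]
    - [[-0.71,0.586,-0.49],[0,0,0.107]]

```text
clock: 29.7
tcp_pos: [0.6224, 0.0811, 0.1374]
orientation: [-0.213, -3.131, 0.0]
contact_force: [-0.3, -0.1, -1.0]
grip_width: 0.0445
gripper_force: 42.6
```

Run:
```python
from h import *
go([.6245,.0825,.055],82.3)
```

```text
pos [0.6224 0.0811 0.1374] yawY 82.2 t 29.7 j7 1.36 | shift [-0.0088  0.0067  0.3296] turn [-0.    -0.002 -0.001] grip 0.0445
```

Request:
servo_tool:
  commands:
    - [[-0.008,0.002,0],[0,-0.002,0]]
    - [[-0.008,0.002,0.08],[0,-0.002,0]]
    - [[-0.008,0.002,0.16],[0,-0.002,0]]
    - [[-0.008,0.002,0.22],[0,-0.002,0]]
    - [[-0.008,0.002,0.27],[0,-0.002,0]]
    - [[-0.008,0.002,0.3],[0,-0.002,0]]
    - [[-0.008,0.002,0.325],[0,-0.002,0]]
    - [[-0.008,0.002,0.33],[0,-0.002,0]]
    - [[-0.008,0.002,0.33],[0,-0.002,0]]
    - [[-0.008,0.002,0.33],[0,-0.002,0]]

```text
clock: 30.7
tcp_pos: [0.6243, 0.0829, 0.0547]
orientation: [-0.21, -3.133, 0.0]
contact_force: [-3.2, 1.4, -0.3]
grip_width: 0.0446
gripper_force: 42.4
```

Request:
servo_tool:
  commands:
    - [[0.004,0,0.005],[0,0,0]]
    - [[0.004,0,0.01],[0,0,0]]
    - [[0.004,0,0.015],[0,0,0]]
    - [[0.004,0,0.018],[0,0,0]]
    - [[0.004,0,0.018],[0,0,0]]

```text
clock: 31.2
tcp_pos: [0.6243, 0.083, 0.051]
orientation: [0.21, 3.134, 0.0]
contact_force: [-4.7, 0.1, 6.6]
grip_width: 0.0445
gripper_force: 44.8
```

Request:
servo_tool:
  commands:
    - [[0,0,0],[0,0,0]]
    - [[0,0,0],[0,0,0]]
    - [[0,0,0],[0,0,0]]
    - [[0,0,0],[0,0,0]]
    - [[0,0,-0.05],[0,0,0]]
    - [[0,0,-0.15],[0,0,0]]
    - [[0,0,-0.3],[0,0,0]]
    - [[0,0,-0.4],[0,0,0]]
    - [[0,0,-0.4],[0,0,0]]
  claw: 0

```text
clock: 32.1
tcp_pos: [0.6269, 0.0832, 0.1554]
orientation: [0.21, 3.126, 0.004]
contact_force: [1.3, 0.7, -0.3]
grip_width: 0.0853
gripper_force: 0.0
```

Run:
```python
from h import *
parts("top")
go([.5265,-.0805,.14],77.6); go([.4266,-.2505,.06],77.6)
```

```text
top spacer [ 0.4267 -0.2495] yaw 167.4 [0.089  0.0516] uv [346. 198.]
top spacer [ 0.4733 -0.3891] yaw 6.9 [0.0878 0.052 ] uv [398. 180.]
top cover [0.6179 0.6423] yaw 3.1 [0.0738 0.0533] uv [ 11. 130.]
top cover [ 0.6184 -0.3102] yaw 24.2 [0.0858 0.0501] uv [367. 125.]
top spacer [ 0.671  -0.5032] yaw 12.8 [0.0853 0.0436] uv [437. 107.]
top cover [ 0.8163 -0.5463] yaw 176.8 [0.0705 0.0462] uv [450.  55.]
top cover [ 0.8157 -0.4966] yaw 177.7 [0.0718 0.0445] uv [432.  55.]
top cover [ 0.8162 -0.4453] yaw 178.4 [0.072  0.0444] uv [414.  55.]
top cover [ 0.816  -0.3951] yaw 175.5 [0.072  0.0448] uv [394.  55.]
top cover [ 0.8158 -0.3455] yaw 178.2 [0.073  0.0401] uv [377.  55.]
top cover [ 0.8162 -0.2954] yaw 179.7 [0.0722 0.042 ] uv [358.  55.]
top cover [ 0.8985 -0.5452] yaw 172.4 [0.0761 0.0478] uv [447.  29.]
top cover [ 0.8994 -0.4957] yaw 173.5 [0.0753 0.0452] uv [428.  26.]
top cover [ 0.899  -0.4454] yaw 175.7 [0.0758 0.045 ] uv [412.  26.]
top cover [ 0.8987 -0.3943] yaw 175.1 [0.0765 0.0427] uv [393.  26.]
top cover [ 0.8989 -0.3451] yaw 177.4 [0.0764 0.0426] uv [375.  26.]
top cover [ 0.8988 -0.2943] yaw 177.8 [0.0767 0.0401] uv [357.  26.]
pos [0.6256 0.0832 0.1531] yawY 82.3 t 32.1 j7 1.35 | shift [ 0.3055 -0.7018  0.0497] turn [0.001 0.003 0.053] grip 0.0855
pos [0.6256 0.0832 0.1531] yawY 82.3 t 32.1 j7 1.35 | shift [ 0.6122 -1.4297  0.3669] turn [0.001 0.003 0.053] grip 0.0855
```

Request:
servo_tool:
  commands:
    - [[0.07,-0.16,0],[0,0,0.05]]
    - [[0.14,-0.32,0],[0,0,0.05]]
    - [[0.21,-0.48,0],[0,0.003,0.053]]
    - [[0.28,-0.64,0],[0,0.003,0.053]]
    - [[0.35,-0.8,0],[0,0.003,0.053]]
    - [[0.42,-0.97,0],[0,0.003,0.053]]
    - [[0.42,-0.97,0],[0,0.003,0.053]]

```text
clock: 32.85
tcp_pos: [0.483, -0.1494, 0.1498]
orientation: [-0.355, -3.114, 0.003]
contact_force: [-0.2, 0.1, 0.1]
grip_width: 0.0854
gripper_force: 0.0
```

Run:
```python
from h import *
go([.4266,-.2505,.055],77.6)
```

```text
pos [ 0.483  -0.1494  0.1498] yawY 77.0 t 32.9 j7 1.68 | shift [ 0.1258 -0.4438  0.3812] turn [-0.002 -0.005 -0.007] grip 0.0854
```

Request:
servo_tool:
  commands:
    - [[0.05,-0.18,0],[0,-0.003,-0.005]]
    - [[0.1,-0.35,0.05],[0,-0.003,-0.005]]
    - [[0.12,-0.43,0.15],[0,-0.003,-0.005]]
    - [[0.123,-0.44,0.28],[0,-0.003,-0.005]]
    - [[0.123,-0.44,0.38],[0,-0.003,-0.005]]
    - [[0.123,-0.44,0.38],[0,-0.003,-0.005]]
    - [[0.123,-0.44,0.38],[0,-0.003,-0.005]]
    - [[0.123,-0.44,0.38],[0,-0.003,-0.005]]

```text
clock: 33.65
tcp_pos: [0.4344, -0.2441, 0.0564]
orientation: [0.327, 3.123, -0.001]
contact_force: [0.8, 0.0, -0.0]
grip_width: 0.0853
gripper_force: 0.0
```

Run:
```python
from h import *
go([.4266,-.2505,.0178],77.6)
```

```text
pos [ 0.4344 -0.2441  0.0564] yawY 78.0 t 33.6 j7 2.01 | shift [ 0.0253 -0.0314  0.1545] turn [-0.     0.001  0.005] grip 0.0853
```

Request:
servo_tool:
  commands:
    - [[0,0,0],[0,0,0]]
    - [[0,0,0],[0,0,0]]

```text
clock: 33.85
tcp_pos: [0.4342, -0.2441, 0.0563]
orientation: [0.327, 3.123, -0.001]
contact_force: [0.4, 0.1, 0.1]
grip_width: 0.0855
gripper_force: 0.0
```

Run:
```python
from h import *
go([.4266,-.2505,.0178],77.6)
```

```text
pos [ 0.4342 -0.2441  0.0563] yawY 78.0 t 33.9 j7 2.01 | shift [ 0.0246 -0.0314  0.1541] turn [-0.     0.001  0.005] grip 0.0855
```

Request:
servo_tool:
  commands:
    - [[0.024,-0.031,0.04],[0,0,0.004]]
    - [[0.024,-0.031,0.09],[0,0,0.004]]
    - [[0.024,-0.031,0.13],[0,0,0.004]]
    - [[0.024,-0.031,0.154],[0,0,0.004]]
    - [[0.024,-0.031,0.154],[0,0,0.004]]
    - [[0.024,-0.031,0.154],[0,0,0.004]]

```text
clock: 34.45
tcp_pos: [0.4259, -0.2503, 0.0166]
orientation: [-0.338, -3.123, 0.0]
contact_force: [0.2, -0.1, 0.1]
grip_width: 0.0855
gripper_force: 0.0
```

Run:
```python
from h import *
go([.4266,-.2505,.0178],77.6)
print(r.get_obs()["joints"])
```

```text
pos [ 0.4259 -0.2503  0.0166] yawY 77.7 t 34.5 j7 2.05 | shift [-0.003   0.     -0.0049] turn [-0.    -0.     0.001] grip 0.0855
[ 0.20111238  0.5661938   0.25328695  2.15164222 -0.30853373  0.45775529
  2.05008717]
```

Good. Raise 1 mm and grip.

Request:
servo_tool:
  commands:
    - [[-0.003,0,-0.004],[0,0,0]]
    - [[-0.003,0,-0.004],[0,0,0]]
    - [[-0.003,0,-0.004],[0,0,0]]
    - [[-0.003,0,-0.004],[0,0,0]]
    - [[-0.003,0,-0.004],[0,0,0]]
    - [[-0.003,0,-0.004],[0,0,0]]
  claw: 1

```text
clock: 35.05
tcp_pos: [0.427, -0.2506, 0.0186]
orientation: [0.338, 3.122, -0.0]
contact_force: [-1.2, 0.2, 7.5]
grip_width: 0.0444
gripper_force: 39.9
```

Request:
servo_tool:
  commands:
    - [[0,0,-0.1],[0,0,0]]
    - [[0,0,-0.25],[0,0,0]]
    - [[0,0,-0.4],[0,0,0]]
    - [[0,0,-0.5],[0,0,0]]
    - [[0,0,-0.5],[0,0,0]]

```text
clock: 35.55
tcp_pos: [0.4287, -0.2515, 0.1463]
orientation: [0.337, 3.117, -0.002]
contact_force: [0.2, -0.5, -0.7]
grip_width: 0.0441
gripper_force: 41.4
```

Run:
```python
from h import *
go([.6237,.0825,.14],82.3)
```

```text
pos [ 0.4287 -0.2515  0.1463] yawY 77.6 t 35.5 j7 1.94 | shift [-0.4759  1.4719  0.0273] turn [-0.001  0.004 -0.052] grip 0.0441
```

Request:
servo_tool:
  commands:
    - [[-0.05,0.16,0],[0,0,0]]
    - [[-0.1,0.32,0],[0,0,0]]
    - [[-0.16,0.48,0],[0,0,-0.02]]
    - [[-0.21,0.64,0],[0,0,-0.04]]
    - [[-0.26,0.8,0],[0,0,-0.052]]
    - [[-0.3,0.95,0],[0,0,-0.052]]
    - [[-0.3,0.95,0],[0,0,-0.052]]

```text
clock: 36.25
tcp_pos: [0.5527, -0.0277, 0.1419]
orientation: [0.196, 3.135, 0.004]
contact_force: [-0.2, 0.7, 0.3]
grip_width: 0.0442
gripper_force: 41.4
```

Run:
```python
from h import *
go([.6240,.0825,.14],82.3)
```

```text
pos [ 0.5527 -0.0277  0.1419] yawY 82.9 t 36.2 j7 1.54 | shift [-0.228   0.4727  0.0088] turn [0.002 0.    0.006] grip 0.0442
```

Request:
servo_tool:
  commands:
    - [[-0.08,0.16,0],[0,0,0.006]]
    - [[-0.15,0.31,0],[0,0,0.006]]
    - [[-0.21,0.44,0],[0,0,0.006]]
    - [[-0.228,0.472,0],[0,0,0.006]]
    - [[-0.228,0.472,0],[0,0,0.006]]
    - [[-0.228,0.472,0],[0,0,0.006]]
    - [[-0.228,0.472,0],[0,0,0.006]]
    - [[-0.228,0.472,0],[0,0,0.006]]

```text
clock: 37.05
tcp_pos: [0.6224, 0.073, 0.1428]
orientation: [-0.228, -3.133, 0.001]
contact_force: [1.0, 0.2, -0.7]
grip_width: 0.0446
gripper_force: 41.4
```

Run:
```python
from h import *
go([.6240,.0825,.0625],82.3)
```

```text
pos [0.6224 0.073  0.1428] yawY 81.7 t 37.0 j7 1.37 | shift [-0.001   0.0387  0.3214] turn [-0.    -0.    -0.007] grip 0.0446
```

Request:
servo_tool:
  commands:
    - [[-0.002,0.037,0],[0,0,-0.007]]
    - [[-0.002,0.037,0],[0,0,-0.007]]
    - [[-0.002,0.037,0.06],[0,0,-0.007]]
    - [[-0.002,0.037,0.12],[0,0,-0.007]]
    - [[-0.002,0.037,0.17],[0,0,-0.007]]
    - [[-0.002,0.037,0.19],[0,0,-0.007]]
    - [[-0.002,0.037,0.19],[0,0,-0.007]]
    - [[-0.002,0.037,0.19],[0,0,-0.007]]

```text
clock: 37.85
tcp_pos: [0.625, 0.0838, 0.0953]
orientation: [0.208, 3.135, -0.001]
contact_force: [-0.2, -0.5, -0.3]
grip_width: 0.044
gripper_force: 41.4
```

Run:
```python
from h import *
go([.6240,.0825,.060],82.3)
```

```text
pos [0.625  0.0838 0.0953] yawY 82.4 t 37.9 j7 1.38 | shift [ 0.0032 -0.0054  0.1412] turn [-0.     0.     0.001] grip 0.0440
```

Request:
servo_tool:
  commands:
    - [[0.003,-0.004,0.03],[0,0,0]]
    - [[0.003,-0.004,0.06],[0,0,0]]
    - [[0.003,-0.004,0.09],[0,0,0]]
    - [[0.003,-0.004,0.115],[0,0,0]]
    - [[0.003,-0.004,0.13],[0,0,0]]
    - [[0.003,-0.004,0.135],[0,0,0]]
    - [[0.003,-0.004,0.135],[0,0,0]]

```text
clock: 38.55
tcp_pos: [0.6237, 0.0829, 0.0613]
orientation: [-0.208, -3.134, 0.001]
contact_force: [0.7, -1.2, 0.0]
grip_width: 0.0444
gripper_force: 41.4
```

Request:
servo_tool:
  commands:
    - [[0,0,0.005],[0,0,0]]
    - [[0,0,0.01],[0,0,0]]
    - [[0,0,0.014],[0,0,0]]
    - [[0,0,0.014],[0,0,0]]

```text
clock: 38.95
tcp_pos: [0.6242, 0.0828, 0.0587]
orientation: [0.208, 3.134, -0.0]
contact_force: [-2.2, -0.9, 4.4]
grip_width: 0.0442
gripper_force: 41.9
```

Request:
servo_tool:
  commands:
    - [[0,0,0],[0,0,0]]
    - [[0,0,0],[0,0,0]]
    - [[0,0,0],[0,0,0]]
    - [[0,0,0],[0,0,0]]
    - [[0,0,-0.05],[0,0,0]]
    - [[0,0,-0.15],[0,0,0]]
    - [[0,0,-0.3],[0,0,0]]
    - [[0,0,-0.38],[0,0,0]]
    - [[0,0,-0.38],[0,0,0]]
    - [[0,0,-0.38],[0,0,0]]
  claw: 0

```text
clock: 39.95
tcp_pos: [0.624, 0.0831, 0.1539]
orientation: [0.207, 3.134, 0.001]
contact_force: [-0.0, -0.1, -0.7]
grip_width: 0.0856
gripper_force: 0.0
```

Run:
```python
from h import *
parts("top") if 0 else None
go([.5,-.14,.15],97.3)
```

```text
pos [0.624  0.0831 0.1539] yawY 82.4 t 40.0 j7 1.36 | shift [ 0.3742 -0.95    0.0146] turn [ 0.     0.001 -0.165] grip 0.0856
```

Request:
servo_tool:
  commands:
    - [[0.06,-0.16,0],[0,0,-0.05]]
    - [[0.12,-0.32,0],[0,0,-0.1]]
    - [[0.19,-0.48,0],[0,0,-0.165]]
    - [[0.25,-0.64,0],[0,0,-0.165]]
    - [[0.31,-0.8,0],[0,0,-0.165]]
    - [[0.374,-0.95,0],[0,0,-0.165]]
    - [[0.374,-0.95,0],[0,0,-0.165]]
    - [[0.374,-0.95,0],[0,0,-0.165]]
    - [[0.374,-0.95,0],[0,0,-0.165]]

```text
clock: 40.85
tcp_pos: [0.5002, -0.1388, 0.1526]
orientation: [0.202, -3.134, -0.001]
contact_force: [0.1, 0.8, 0.1]
grip_width: 0.0853
gripper_force: 0.0
```

Run:
```python
from h import *
parts("scene"); q=parts("top")
go([.4734,-.390,.06],97.3)
```

```text
scene spacer [0.513  0.3472] yaw 145.5 [0.0736 0.0421] uv [321. 375.]
scene cover [0.8115 0.1175] yaw 178.7 [0.0719 0.0455] uv [113. 352.]
scene cover [0.8983 0.0661] yaw 178.9 [0.073  0.0461] uv [ 61. 351.]
scene cover [0.8113 0.066 ] yaw 178.9 [0.0715 0.0476] uv [104. 329.]
scene cover [0.8981 0.0144] yaw 179.5 [0.0728 0.047 ] uv [ 54. 327.]
scene cover [ 0.8986 -0.0353] yaw 178.9 [0.0729 0.0456] uv [ 47. 306.]
scene cover [ 0.6202 -0.3107] yaw 28.3 [0.0892 0.0546] uv [129. 170.]
top spacer [ 0.4732 -0.3889] yaw 7.1 [0.0879 0.0516] uv [398. 180.]
top cover [0.6205 0.6439] yaw 0.3 [0.0717 0.0436] uv [ 10. 128.]
top cover [ 0.6171 -0.3126] yaw 18.2 [0.0836 0.0471] uv [368. 125.]
top spacer [ 0.6499 -0.2175] yaw 66.5 [0.0836 0.0405] uv [332. 114.]
top spacer [ 0.6704 -0.5033] yaw 13.1 [0.0843 0.0417] uv [436. 107.]
top cover [0.7072 0.593 ] yaw 1.5 [0.0705 0.0424] uv [30. 97.]
top cover [0.7075 0.6438] yaw 2.8 [0.0706 0.0403] uv [12. 97.]
top cover [0.7924 0.6448] yaw 2.7 [0.0729 0.0425] uv [14. 66.]
top cover [0.7941 0.5935] yaw 0.0 [0.071 0.044] uv [32. 66.]
top cover [ 0.8159 -0.4978] yaw 179.4 [0.0718 0.0417] uv [432.  55.]
top cover [ 0.8161 -0.4473] yaw 178.0 [0.0728 0.0404] uv [414.  55.]
top cover [ 0.8166 -0.3967] yaw 178.5 [0.0718 0.0417] uv [395.  54.]
top cover [ 0.8166 -0.2954] yaw 179.6 [0.0717 0.0417] uv [358.  54.]
top cover [0.9004 0.2314] yaw 2.5 [0.0753 0.0402] uv [165.  26.]
top cover [ 0.9019 -0.5485] yaw 178.0 [0.0707 0.0425] uv [449.  25.]
top cover [ 0.8991 -0.3957] yaw 174.6 [0.0763 0.0404] uv [393.  26.]
top cover [ 0.9016 -0.2946] yaw 179.3 [0.0712 0.0401] uv [357.  25.]
pos [ 0.5005 -0.1385  0.1527] yawY 97.4 t 41.0 j7 1.98 | shift [ 0.2374 -0.9835  0.3707] turn [ 0.    -0.     0.001] grip 0.0854
```

Request:
servo_tool:
  commands:
    - [[0.04,-0.16,0],[0,0,0]]
    - [[0.08,-0.32,0],[0,0,0]]
    - [[0.12,-0.48,0],[0,0,0]]
    - [[0.16,-0.64,0],[0,0,0]]
    - [[0.2,-0.8,0],[0,0,0]]
    - [[0.237,-0.95,0.05],[0,0,0]]
    - [[0.237,-0.983,0.15],[0,0,0]]
    - [[0.237,-0.983,0.3],[0,0,0]]
    - [[0.237,-0.983,0.37],[0,0,0]]
    - [[0.237,-0.983,0.37],[0,0,0]]
    - [[0.237,-0.983,0.37],[0,0,0]]
    - [[0.237,-0.983,0.37],[0,0,0]]

```text
clock: 42.15
tcp_pos: [0.4735, -0.3916, 0.062]
orientation: [-0.201, 3.133, -0.002]
contact_force: [0.4, 0.1, -0.5]
grip_width: 0.0851
gripper_force: 0.0
```

Run:
```python
from h import *
go([.4734,-.390,.0178],97.3)
```

```text
pos [ 0.4735 -0.3916  0.062 ] yawY 97.3 t 42.1 j7 2.50 | shift [-1.000e-04  6.700e-03  1.768e-01] turn [-0.001  0.001  0.   ] grip 0.0851
```

Request:
servo_tool:
  commands:
    - [[0,0.006,0.06],[0,0,0]]
    - [[0,0.006,0.12],[0,0,0]]
    - [[0,0.006,0.16],[0,0,0]]
    - [[0,0.006,0.177],[0,0,0]]
    - [[0,0.006,0.177],[0,0,0]]
    - [[0,0.006,0.177],[0,0,0]]

```text
clock: 42.75
tcp_pos: [0.4721, -0.3901, 0.0164]
orientation: [-0.199, 3.135, -0.001]
contact_force: [-0.2, 0.3, 0.1]
grip_width: 0.0854
gripper_force: 0.0
```

Request:
servo_tool:
  commands:
    - [[0,0,0],[0,0,0]]
    - [[0,0,0],[0,0,0]]
    - [[0,0,0],[0,0,0]]
    - [[0,0,0],[0,0,0]]
    - [[0,0,0],[0,0,0]]
    - [[0,0,0],[0,0,0]]
  claw: 1

```text
clock: 43.35
tcp_pos: [0.4725, -0.3903, 0.0171]
orientation: [-0.199, 3.134, -0.001]
contact_force: [-1.3, 0.3, 6.0]
grip_width: 0.0445
gripper_force: 42.0
```

Request:
servo_tool:
  commands:
    - [[0,0,-0.1],[0,0,0]]
    - [[0,0,-0.25],[0,0,0]]
    - [[0,0,-0.4],[0,0,0]]
    - [[-0.04,0.16,-0.52],[0,0,0]]
    - [[-0.08,0.33,-0.52],[0,0,0]]
    - [[-0.12,0.5,-0.52],[0,0,0]]
    - [[-0.16,0.66,-0.52],[0,0,0]]
    - [[-0.2,0.82,-0.52],[0,0,0]]
    - [[-0.24,0.98,-0.52],[0,0,0]]
    - [[-0.24,0.98,-0.52],[0,0,0]]
    - [[-0.24,0.98,-0.52],[0,0,0]]
    - [[-0.24,0.98,-0.52],[0,0,0]]

```text
clock: 44.55
tcp_pos: [0.5002, -0.1405, 0.1464]
orientation: [0.197, -3.135, 0.001]
contact_force: [0.0, -0.5, -0.2]
grip_width: 0.0444
gripper_force: 41.1
```

Run:
```python
from h import *
go([.6240,.0825,.148],82.3)
```

```text
pos [ 0.5002 -0.1405  0.1464] yawY 97.2 t 44.5 j7 1.99 | shift [-0.6028  0.8232 -0.0073] turn [-0.001 -0.     0.165] grip 0.0444
```

Request:
servo_tool:
  commands:
    - [[-0.1,0.13,0],[0,0,0.05]]
    - [[-0.2,0.27,0],[0,0,0.1]]
    - [[-0.3,0.41,0],[0,0,0.165]]
    - [[-0.4,0.54,0],[0,0,0.165]]
    - [[-0.5,0.68,0],[0,0,0.165]]
    - [[-0.58,0.8,0],[0,0,0.165]]
    - [[-0.6,0.823,0],[0,0,0.165]]
    - [[-0.6,0.823,0],[0,0,0.165]]
    - [[-0.6,0.823,0],[0,0,0.165]]
    - [[-0.6,0.823,0],[0,0,0.165]]
    - [[-0.6,0.823,0],[0,0,0.165]]

```text
clock: 45.65
tcp_pos: [0.623, 0.0818, 0.1464]
orientation: [-0.212, -3.134, 0.001]
contact_force: [0.2, -0.4, -0.2]
grip_width: 0.0445
gripper_force: 41.1
```

Run:
```python
from h import *
go([.6233,.0828,.0675],82.3)
```

```text
pos [0.623  0.0818 0.1464] yawY 82.3 t 45.6 j7 1.37 | shift [-0.0007  0.0045  0.3158] turn [-0.001 -0.    -0.   ] grip 0.0445
```

Request:
servo_tool:
  commands:
    - [[0,0.003,0.08],[0,0,0]]
    - [[0,0.003,0.15],[0,0,0]]
    - [[0,0.003,0.2],[0,0,0]]
    - [[0,0.003,0.24],[0,0,0]]
    - [[0,0.003,0.275],[0,0,0]]
    - [[0,0.003,0.3],[0,0,0]]
    - [[0,0.003,0.315],[0,0,0]]
    - [[0,0.003,0.315],[0,0,0]]
    - [[0,0.003,0.315],[0,0,0]]

```text
clock: 46.55
tcp_pos: [0.6242, 0.0832, 0.0679]
orientation: [0.209, 3.133, -0.002]
contact_force: [2.1, -3.8, 1.1]
grip_width: 0.0444
gripper_force: 42.8
```

Request:
servo_tool:
  commands:
    - [[0,-0.004,0.006],[0,0,0]]
    - [[0,-0.004,0.012],[0,0,0]]
    - [[0,-0.004,0.018],[0,0,0]]
    - [[0,-0.004,0.021],[0,0,0]]
    - [[0,-0.004,0.021],[0,0,0]]

```text
clock: 47.05
tcp_pos: [0.6229, 0.0833, 0.063]
orientation: [-0.208, -3.134, 0.001]
contact_force: [-3.4, -3.0, 9.1]
grip_width: 0.0445
gripper_force: 44.9
```

Request:
servo_tool:
  commands:
    - [[0,0,0],[0,0,0]]
    - [[0,0,0],[0,0,0]]
    - [[0,0,0],[0,0,0]]
    - [[0,0,0],[0,0,0]]
    - [[0,0,-0.05],[0,0,0]]
    - [[0,0,-0.15],[0,0,0]]
    - [[0,0,-0.3],[0,0,0]]
    - [[0,0,-0.36],[0,0,0]]
    - [[0,0,-0.36],[0,0,0]]
    - [[0,0,-0.36],[0,0,0]]
  claw: 0

```text
clock: 48.05
tcp_pos: [0.6229, 0.0837, 0.1521]
orientation: [-0.207, -3.135, -0.0]
contact_force: [-0.2, 0.4, -0.2]
grip_width: 0.0856
gripper_force: 0.0
```

Run:
```python
from h import *
go([.6195,-.12,.15],114.3)
```

```text
pos [0.6229 0.0837 0.1521] yawY 82.4 t 48.0 j7 1.37 | shift [-0.0939 -0.8096  0.0083] turn [ 0.    -0.    -0.354] grip 0.0856
```

Request:
servo_tool:
  commands:
    - [[-0.02,-0.16,0],[0,0,-0.08]]
    - [[-0.04,-0.32,0],[0,0,-0.16]]
    - [[-0.06,-0.48,0],[0,0,-0.24]]
    - [[-0.08,-0.64,0],[0,0,-0.32]]
    - [[-0.094,-0.81,0],[0,0,-0.354]]
    - [[-0.094,-0.81,0],[0,0,-0.354]]
    - [[-0.094,-0.81,0],[0,0,-0.354]]
    - [[-0.094,-0.81,0],[0,0,-0.354]]

```text
clock: 48.85
tcp_pos: [0.6193, -0.1187, 0.151]
orientation: [0.662, -3.069, -0.002]
contact_force: [0.1, 0.2, 0.3]
grip_width: 0.0854
gripper_force: 0.0
```

Run:
```python
from h import *
p=parts("scene"); q=parts("top")
cv2.imwrite("pics/c9.png",np.hstack([cv2.resize(p[240:340,145:255][:,:,::-1],(440,400)),cv2.resize(q[85:165,320:400][:,:,::-1],(400,400))[:,:360]]))
go([.6195,-.3107,.06],114.3)
```

```text
scene spacer [0.513  0.3471] yaw 145.6 [0.0739 0.0422] uv [321. 374.]
scene cover [0.8113 0.1175] yaw 178.9 [0.0724 0.0456] uv [113. 352.]
scene cover [0.8982 0.0663] yaw 179.3 [0.0729 0.0469] uv [ 61. 351.]
scene cover [0.8111 0.0668] yaw 179.0 [0.0713 0.0494] uv [104. 329.]
scene cover [ 0.6283 -0.3057] yaw 26.0 [0.0707 0.0528] uv [127. 172.]
top cover [0.6205 0.6439] yaw 0.3 [0.0717 0.0436] uv [ 10. 128.]
top cover [ 0.6186 -0.3106] yaw 24.1 [0.0861 0.0491] uv [367. 125.]
top spacer [ 0.6705 -0.5033] yaw 13.0 [0.0843 0.0417] uv [436. 107.]
top cover [0.7072 0.593 ] yaw 1.5 [0.0705 0.0424] uv [30. 97.]
top cover [0.7074 0.6437] yaw 3.1 [0.071  0.0405] uv [12. 97.]
top cover [0.7924 0.6447] yaw 2.5 [0.0729 0.0424] uv [13. 67.]
top cover [0.7939 0.5935] yaw 179.6 [0.0706 0.044 ] uv [32. 66.]
top cover [ 0.8158 -0.4978] yaw 179.1 [0.0717 0.0416] uv [432.  55.]
top cover [ 0.816  -0.4472] yaw 177.7 [0.073  0.0404] uv [414.  55.]
top cover [ 0.8166 -0.3967] yaw 178.5 [0.0718 0.0417] uv [395.  54.]
top cover [ 0.8166 -0.2954] yaw 179.6 [0.0717 0.0417] uv [358.  54.]
top cover [0.9019 0.2314] yaw 2.4 [0.072  0.0408] uv [165.  26.]
top cover [ 0.9019 -0.5485] yaw 178.0 [0.0707 0.0425] uv [449.  25.]
top cover [ 0.8997 -0.4468] yaw 176.1 [0.0748 0.0424] uv [412.  26.]
top cover [ 0.9016 -0.2946] yaw 179.3 [0.0712 0.0401] uv [357.  25.]
pos [ 0.6198 -0.1182  0.1516] yawY 114.4 t 49.0 j7 2.19 | shift [ 0.3192 -0.7012  0.3658] turn [ 0.001 -0.     0.001] grip 0.0854
```

View pics/c9.png

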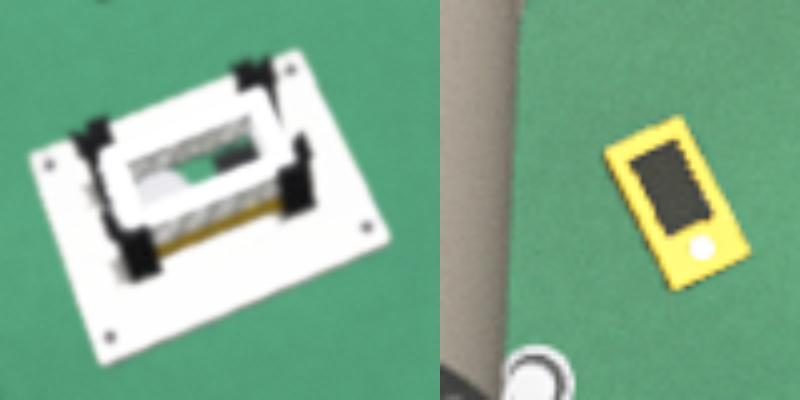

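The four spacers are stacked flat in the nest. The lone cover sits undisturbed, display up, at (677,205) in the crop.

Request:
servo_tool:
  commands:
    - [[0.08,-0.17,0],[0,0,0]]
    - [[0.16,-0.34,0],[0,0,0]]
    - [[0.24,-0.52,0],[0,0,0]]
    - [[0.318,-0.7,0.05],[0,0,0]]
    - [[0.32,-0.701,0.15],[0,0,0]]
    - [[0.32,-0.701,0.3],[0,0,0]]
    - [[0.32,-0.701,0.365],[0,0,0]]
    - [[0.32,-0.701,0.365],[0,0,0]]
    - [[0.32,-0.701,0.365],[0,0,0]]
    - [[0.32,-0.701,0.365],[0,0,0]]

```text
clock: 49.95
tcp_pos: [0.6205, -0.313, 0.0632]
orientation: [-0.662, 3.069, -0.003]
contact_force: [0.0, 0.4, -0.2]
grip_width: 0.0853
gripper_force: 0.0
```

Run:
```python
from h import *
go([.619,-.3107,.019],114.3)
```

```text
pos [ 0.6205 -0.313   0.0632] yawY 114.3 t 50.0 j7 2.50 | shift [0.0021 0.0111 0.1767] turn [-0.002  0.001  0.   ] grip 0.0853
```

Request:
servo_tool:
  commands:
    - [[0.002,0.01,0.06],[0,0,0]]
    - [[0.002,0.01,0.12],[0,0,0]]
    - [[0.002,0.01,0.16],[0,0,0]]
    - [[0.002,0.01,0.175],[0,0,0]]
    - [[0.002,0.01,0.175],[0,0,0]]
    - [[0.002,0.01,0.175],[0,0,0]]

```text
clock: 50.55
tcp_pos: [0.6177, -0.3111, 0.0175]
orientation: [-0.66, 3.071, -0.001]
contact_force: [0.6, -0.7, 0.0]
grip_width: 0.0854
gripper_force: 0.0
```

Request:
servo_tool:
  commands:
    - [[0,0,0],[0,0,0]]
    - [[0,0,0],[0,0,0]]
    - [[0,0,0],[0,0,0]]
    - [[0,0,0],[0,0,0]]
    - [[0,0,0],[0,0,0]]
    - [[0,0,0],[0,0,0]]
  claw: 1

```text
clock: 51.15
tcp_pos: [0.6181, -0.3112, 0.0182]
orientation: [-0.66, 3.07, -0.002]
contact_force: [0.2, -0.1, 5.9]
grip_width: 0.0448
gripper_force: 42.2
```

Request:
servo_tool:
  commands:
    - [[0,0,-0.1],[0,0,0]]
    - [[0,0,-0.25],[0,0,0]]
    - [[0,0,-0.4],[0,0,0]]
    - [[-0.08,0.17,-0.53],[0,0,0.08]]
    - [[-0.16,0.34,-0.53],[0,0,0.16]]
    - [[-0.24,0.52,-0.53],[0,0,0.24]]
    - [[-0.32,0.7,-0.53],[0,0,0.32]]
    - [[-0.32,0.7,-0.53],[0,0,0.356]]
    - [[-0.32,0.7,-0.53],[0,0,0.356]]
    - [[-0.32,0.7,-0.53],[0,0,0.356]]
    - [[-0.32,0.7,-0.53],[0,0,0.356]]

```text
clock: 52.25
tcp_pos: [0.6181, -0.1207, 0.1498]
orientation: [-0.215, -3.134, 0.002]
contact_force: [0.4, 0.1, -0.4]
grip_width: 0.0451
gripper_force: 41.6
```

Run:
```python
from h import *
go([.6240,.0825,.15],82.3)
```

```text
pos [ 0.6181 -0.1207  0.1498] yawY 82.1 t 52.2 j7 1.71 | shift [ 0.0877  0.8083 -0.0018] turn [-0.001 -0.    -0.002] grip 0.0451
```

Request:
servo_tool:
  commands:
    - [[0.02,0.16,0],[0,0,-0.002]]
    - [[0.04,0.32,0],[0,0,-0.002]]
    - [[0.06,0.48,0],[0,0,-0.002]]
    - [[0.08,0.64,0],[0,0,-0.002]]
    - [[0.092,0.78,0],[0,0,-0.002]]
    - [[0.092,0.808,0],[0,0,-0.002]]
    - [[0.092,0.808,0],[0,0,-0.002]]
    - [[0.092,0.808,0],[0,0,-0.002]]
    - [[0.092,0.808,0],[0,0,-0.002]]
    - [[0.092,0.808,0],[0,0,-0.002]]

```text
clock: 53.25
tcp_pos: [0.6231, 0.0826, 0.1499]
orientation: [0.212, 3.134, -0.001]
contact_force: [0.2, -0.6, -0.6]
grip_width: 0.0449
gripper_force: 41.6
```

Run:
```python
from h import *
go([.6233,.0830,.0745],82.3)
```

```text
pos [0.6231 0.0826 0.1499] yawY 82.3 t 53.2 j7 1.38 | shift [-0.0007  0.0019  0.3016] turn [-0.001  0.    -0.   ] grip 0.0449
```

Request:
servo_tool:
  commands:
    - [[0,0.001,0.08],[0,0,0]]
    - [[0,0.001,0.15],[0,0,0]]
    - [[0,0.001,0.2],[0,0,0]]
    - [[0,0.001,0.24],[0,0,0]]
    - [[0,0.001,0.27],[0,0,0]]
    - [[0,0.001,0.29],[0,0,0]]
    - [[0,0.001,0.302],[0,0,0]]
    - [[0,0.001,0.302],[0,0,0]]
    - [[0,0.001,0.302],[0,0,0]]

```text
clock: 54.15
tcp_pos: [0.6236, 0.0838, 0.0752]
orientation: [0.21, 3.133, -0.001]
contact_force: [0.1, -3.8, 5.4]
grip_width: 0.0448
gripper_force: 42.3
```

Request:
servo_tool:
  commands:
    - [[0,-0.007,0],[0,0,0]]
    - [[0,-0.007,0.006],[0,0,0]]
    - [[0,-0.007,0.012],[0,0,0]]
    - [[0,-0.007,0.018],[0,0,0]]
    - [[0,-0.007,0.022],[0,0,0]]
    - [[0,-0.007,0.022],[0,0,0]]

```text
clock: 54.75
tcp_pos: [0.6229, 0.0831, 0.0701]
orientation: [0.207, 3.135, -0.0]
contact_force: [-5.7, -2.4, 13.7]
grip_width: 0.0447
gripper_force: 43.5
```

Seated at z = 0.0701. I'll release, lift and move aside to look.

Request:
servo_tool:
  commands:
    - [[0,0,0],[0,0,0]]
    - [[0,0,0],[0,0,0]]
    - [[0,0,0],[0,0,0]]
    - [[0,0,0],[0,0,0]]
    - [[0,0,-0.05],[0,0,0]]
    - [[0,0,-0.15],[0,0,0]]
    - [[0,0,-0.3],[0,0,0]]
    - [[0,0,-0.36],[0,0,0]]
    - [[0,-0.2,-0.36],[0,0,0]]
    - [[0,-0.4,-0.36],[0,0,0]]
    - [[0,-0.6,-0.36],[0,0,0]]
    - [[0,-0.8,-0.36],[0,0,0]]
    - [[0,-0.8,-0.36],[0,0,0]]
    - [[0,-0.8,-0.36],[0,0,0]]
  claw: 0

```text
clock: 56.15
tcp_pos: [0.5959, -0.1168, 0.1592]
orientation: [0.213, 3.134, -0.001]
contact_force: [0.9, 1.4, 0.4]
grip_width: 0.0849
gripper_force: 0.0
```

Run:
```python
from h import *
p,_=r.grab_frame("scene"); q,d=r.grab_frame("top")
cv2.imwrite("pics/c10.png",np.hstack([cv2.resize(p[240:340,145:255][:,:,::-1],(440,400)),cv2.resize(q[85:165,180:260][:,:,::-1],(400,400))[:,:360]]))
m=masks(q)["yellow"]
for cam,im,uv in(("top",q,(219,122)),("scene",p,(195,280))): c,y,s=rect(cam,masks(im)["yellow"],np.array(uv),.064); print(c,y,s)
print(r.mark_of("top","adhesive")[:1])
```

```text
[0.6401586  0.08725705] 146.180921684604 [0.0621586 0.0403342]
[0.62298696 0.08476531] 172.2247265703059 [0.08632413 0.05173653]
[{'uv': [107.0, 214.7], 'confidence': 0.75}]
```

View pics/c10.png

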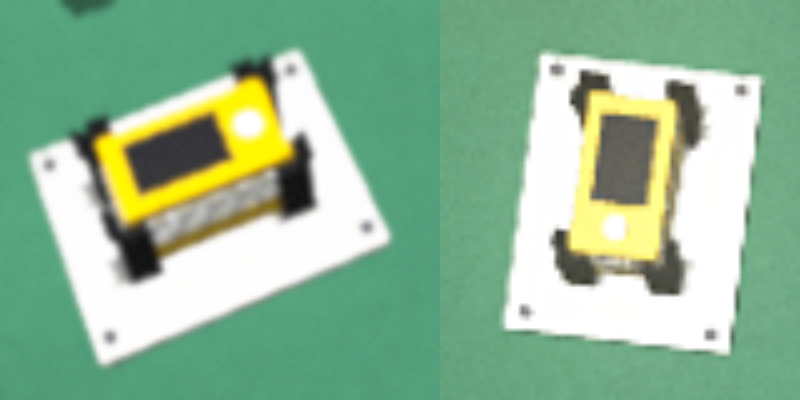

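The cover lies square on the stack with its display up, within 2 mm of the nest centre by the scene camera, and the bottle was not disturbed.

```bash
python3 -c "
from bench import r
print(r.hand_in())"
```

```text
the job is handed in; nothing more can be done
None
```

I pressed both ends of the base against the grey tester's copper pad and assembled the meter in the nest: base, four spacers, then the cover with its display up. The bottle was not disturbed, and I handed the job in at about 56 s; the hand-in returned no verdict.

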